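# Get the jigger out of the bar-tool box behind the jars

### The job

Get me the jigger out of the bar-tool box and stand it upright in the middle of the round coaster, leaving the other tools in the box. The two jars and the dropper bottle stand in the way of the box's sliding lid, so first stand all three on the wooden board, then slide the lid fully open to get at the jigger. When the jigger is on the coaster, slide the lid fully shut again and put each jar and the bottle back upright on exactly the spot where it stood at the start; do not knock any of them over.

Things in the scene. Friction and masses are not known exactly. Their poses are not given: they have to be found in the camera images.
- tool_box: Wooden box, fixed: 136 (its x) x 220 (its y) x 98 mm high; walls 8 mm, the +y end wall 86 mm high, floor 5 mm thick. Three wells along y, centres at y = -69, 0, +69 mm, each 120 (x) x 65 mm (y), dividers 55 mm high; the +y well holds a glass. Origin: centre of its underside, z up. Its clear lid slides out over the +y end and so uncovers the -y and middle wells
- lid (a joint): The clear flat lid of the box (124 mm wide, 212 mm long, 4 mm thick, its top 91 mm above the worktop) slides level along the box's +y axis: 0 = fully shut, 0.15 m = fully open (end stops at both). It slides with about 1 N and stays where it is left. Things over 87 mm tall within 150 mm of the box's +y end block it
- lid_knob (a point): Middle of the brass knob on top of the lid, 22 mm across and 26 mm high (13 mm above the lid's surface), 80 mm from the box centre towards +y when shut; it moves with the lid. To slide the lid, pinch the knob from above and draw it along the box's y axis
- nutmeg_jar_center (a point): Centre (half-way up) of the slim straight spice jar with a dark lid, 44 mm across, 105 mm high, best gripped in its upper half, about 25 mm above the centre; its z axis is its own upward axis
- olive_jar_center (a point): Centre (half-way up) of the wide glass jar with a grey metal lid, 63 mm across, 110 mm high, best gripped in its upper half, about 28 mm above the centre; its z axis is its own upward axis
- bitters_center (a point): Centre (half-way up) of the small brown dropper bottle with a black dropper top, 102 mm high; its body is 33 mm across up to 70 mm, above that it narrows to the dropper; best gripped about 12 mm above the centre; its z axis is its own upward axis
- jigger_center (a point): Centre (half-way up) of the steel jigger (two-ended bar measure, hourglass shape), 43 mm across at its upper rim, 78 mm high, standing upright with the wide cup up in the -y or the middle well of the box; take it near its upper rim; its z axis is its own upward axis
- stopper_center (a point): Centre (half-way up) of the pale bottle stopper (round foot with a thin neck), 35 mm across, 52 mm high, standing in the other of those two wells; it stays in the box
- board: Flat wooden serving board with two dark stripes, fixed: 190 (x) x 130 (y) x 12 mm; origin at the centre of its underside. The side area for the jars and the bottle; it is empty at the start
- coaster: Round cork coaster with a dark rim, fixed: 97 mm across, 5 mm thick; origin at the centre of its underside. The place for the jigger
Mind the look-alikes: they are no part of the job. Leave any purple look-alike of the part that bears bitters_center alone.

How it is judged (in metres and radians):
On the way, in this order (a step that is already met when the one before it is completed fails the run):
1. both jars and the dropper bottle stand upright on the wooden board, let go (x of nutmeg_jar_center in the frame of board between -0.09 and 0.09 m and y of nutmeg_jar_center in the frame of board between -0.06 and 0.06 m and z of nutmeg_jar_center in the frame of board between 0.0585 and 0.0705 m and angle between each of nutmeg_jar_center, olive_jar_center, bitters_center's own z axis and vertical below 0.15 rad and contact force between the fingers and nutmeg_jar below 0.2 N and x of olive_jar_center in the frame of board between -0.09 and 0.09 m and y of olive_jar_center in the frame of board between -0.06 and 0.06 m and z of olive_jar_center in the frame of board between 0.061 and 0.073 m and contact force between the fingers and olive_jar below 0.2 N and x of bitters_center in the frame of board between -0.09 and 0.09 m and y of bitters_center in the frame of board between -0.06 and 0.06 m and z of bitters_center in the frame of board between 0.057 and 0.069 m and contact force between the fingers and bitters below 0.2 N), for 0.2 s.
2. the lid is slid open (at least 130 of its 150 mm) (value of joint lid above 0.13 m), for 0.1 s.
3. the jigger stands upright in the middle of the coaster, let go (horizontal distance between jigger_center and coaster below 0.015 m and height (world z) of jigger_center between 0.038 and 0.05 m and angle between jigger_center's own z axis and vertical below 0.15 rad and contact force between the fingers and jigger below 0.2 N), for 0.2 s.
4. the lid is shut again (within 8 mm) (value of joint lid below 0.008 m), for 0.1 s.
At the end, for the whole second after the job is handed in: Each jar and the bottle stands upright and at rest within 15 mm of where it stood at the start, the jigger stands upright and at rest on the coaster with its centre within 15 mm of the coaster's, the lid is shut to within 8 mm, and the stopper is still in its well (moved less than 30 mm) (distance of each of nutmeg_jar_center, olive_jar_center, bitters_center from where it was at the start of the episode below 0.015 m and angle between each of nutmeg_jar_center, olive_jar_center, bitters_center, jigger_center's own z axis and vertical below 0.15 rad and linear speed of each of nutmeg_jar, olive_jar, bitters, jigger below 0.02 m/s and horizontal distance between jigger_center and coaster below 0.015 m and height (world z) of jigger_center between 0.038 and 0.05 m and value of joint lid below 0.008 m and distance of stopper_center from where it was at the start of the episode below 0.03 m); the robot touches nothing.
It fails at once if a jar, the bottle or the jigger is knocked over (tilted by more than about 40 degrees) (angle between any of nutmeg_jar_center, olive_jar_center, bitters_center, jigger_center's own z axis and vertical above 0.7 rad).
It fails at once if the bottle stopper is taken out of its well (distance of stopper_center from where it was at the start of the episode above 0.04 m).
It also fails if it takes over 131 s, if anything falls off the work surface, if the arm or the gripper's body presses on something with over 40 N, if the wrist force passes 120 N, or if a joint passes its speed limit or range.

### The arm

A 7-joint arm with a two-finger parallel gripper is mounted at the origin on a cart in front of the work surface, level with it; the furniture and walls round the work are solid. World frame = base frame: x ahead of the robot, y to its left, z up, the work surface at z = 0. Lengths are in mm, angles in rad, forces in N, time in s.
With the tool pointing down it reaches from about 400 to 900 mm from the base axis. Payload 5.5 kg.
Tool frame: the origin (TCP) lies midway between the tips of the shut fingers; the grasp point (between the pads) lies 19 mm behind it; z points along the fingers, y is the line along which they close (so a half turn about z gives the same grasp; the last joint's range is limited). The gripper opens to 85 mm and grips with 20 to 120 N. Pads are 22 mm wide; open, the fingers measure 114 mm over their backs; the gripper's body (76 mm by 85 mm) begins 54 mm behind the grasp point. The pads swing forward as they close: fully open they stand 13 mm farther back than shut.
Start: joints at [1.548, 0.501, -0.427, 1.55, 0.221, 1.138, -0.21], TCP at [183.285, -623.624, 231.31] pointing down, gripper open.
Joint ranges: [-2.88, 2.88], [-0.31, 2.03], [-1.54, 1.56], [0.2, 2.42], [-1.41, 4.55], [0.19, 2.02], [-2.57, 2.57]. Speed limits (rad/s): [2.57, 2.57, 3.14, 3.14, 3.14, 3.14, 3.14].

### API

Orientations are given as a 3x3 rotation matrix whose columns are the frame's x, y, z axes.
In Python, from cell import * gives the robot as it stands.
- The arm moves only by the tool move_arm, never from a script. Its argument "deltas" is a list of rows, each a list of 5 numbers: the shift along the tool's x, y, z in m, then the turn about the tool's z in degrees, then the finger opening in m, from 0 to 0.0854. A call has 1 to 12 rows; each row shifts and turns the commanded pose from where the row before left it, along the tool's axes as they then stand; what a row does not reach is not made up. A row lasts 1/10 s, in which the tool goes at most 50 mm and 8.59 degrees, less where a joint would pass 70% of its speed; a pose out of reach is approached as far as the arm can. A call is refused whole if a number of a shift passes 0.05 or a number of a turn 8.59, either way. A call with a gripper value outside its range is refused whole. The fingers move at their own pace and stop on an object; the grip force is fixed at half the most. Time passes only in rows, so rows that do not move let the fingers close. It gives the time, the measured TCP pose, the force, the opening and the grip force at its end, in the units of the state.
- state(): the state, without advancing time (a new reading comes with each control period).
- read_camera(name): name is "side" or "top" or "wrist"; returns the picture (400x640x3 uint8, red, green, blue); there is no depth.
- camera_info(name): a dict with "K" (3x3 intrinsics, pixels), "world_from_camera" (4x4, takes a point from camera to world coordinates); the wrist camera has in their place "hand_eye" (4x4, takes a point from camera to tool coordinates, whose origin is the TCP and whose axes are the flange's). Camera axes: x right, y up, looking along -z (the intrinsics and any distortion apply to the point x, -y, -z); pixel columns grow to the right and rows downward; lengths in mm; the calibration is good to about 2 mm. A picture is of the moment at which its call begins: read the wrist's pose just before it. camera_info takes no time and is no camera call.
- close_job(): hands the job in; it is judged then, once.
Trained networks look in the newest picture that a camera, given by its name, has taken for a name from the list of things; names that differ only in an ending like _2 or _b are one class to them, and where a whole thing is asked for, a point or a joint stands for the part that bears it (a point fixed in the world has none). Each returns a list of dicts, best first, with "confidence" (0 to 1); they miss things now and then, are a little off and sometimes report something else, mostly with a low value. They report only what shows in the picture. A call takes as long as a camera call. They do not tell look-alikes from the thing itself.
- look_for(camera, label): "box" ([left, top, width, height] in pixels, round what is visible of it).
- outline_of(camera, label): "region" (400x640 bool, what is visible of it) and "box" ([left, top, width, height] in pixels, round what is visible of it).
- spot_point(camera, label): "pixel" ([column, row] in pixels: a listed point, or the origin of a listed thing).
The state is a dict: "clock": time; "q": joint angles; "joint_vel": joint speeds; "joint_torque": joint torques, N m; "position": TCP position; "tcp_rot": TCP orientation; "wrist_force": force on the tool from outside, world axes, zero at the start; "wrist_torque": the same for the moment, N m; "grip_width": opening from 0.0 (shut) to 1.0 (fully open); "finger_force": force on a finger pad.
Only numpy, scipy, OpenCV 4.12 (cv2) and the standard library are available. Lean on these libraries where they do the work, as an engineer would, in place of code of your own. Each camera call takes 0.05 s, during which the arm holds its last target. There are 200 camera calls.

## Working session

There is one attempt and no reset: what is moved stays moved. The work goes in short steps, Python scripts to look and compute and a tool call to move; the robot and the scene stay as the last step left them, time stands still between calls to the robot, and variables do not carry over. Pictures are saved under pics/ and viewed, at most 14 in all, crops included, and the job is handed in when it is done.

Besides the shell and the picture viewer there is one more tool, called after "Emit:" by a JSON object that holds its "api" and its "payload", one argument or row to a line. move_arm: Moves the arm, as the interface text tells. Its arguments: {"type":"object","properties":{"deltas":{"type":"array","items":{"type":"array","items":{"type":"number"}}}},"required":["deltas"]}

```bash
mkdir -p pics; ls
cat > h.py <<'E'
from cell import *
import numpy as np, cv2
def save(n,f):
    im=read_camera(n); cv2.imwrite('pics/'+f,im[:,:,::-1]); return im
def ray(cam,px,st=None):
    ci=camera_info(cam); K=np.array(ci['K'])
    d=np.linalg.inv(K)@np.array([px[0],px[1],1.]); d=np.array([d[0],-d[1],-d[2]])
    if 'world_from_camera' in ci: T=np.array(ci['world_from_camera'])
    else:
        st=st or state(); A=np.eye(4);A[:3,:3]=st['tcp_rot'];A[:3,3]=st['position'];T=A@np.array(ci['hand_eye'])
    return T[:3,3],T[:3,:3]@d
def atz(cam,px,z,st=None):
    o,d=ray(cam,px,st); return o+d*(z-o[2])/d[2]
def proj(cam,p):
    ci=camera_info(cam);T=np.linalg.inv(np.array(ci['world_from_camera']));c=T[:3,:3]@np.array(p)+T[:3,3]
    v=np.array(ci['K'])@np.array([c[0],-c[1],-c[2]]);return v[:2]/v[2]
def tri(p1,p2):
    (o1,d1),(o2,d2)=ray('top',p1),ray('side',p2)
    d1=d1/np.linalg.norm(d1);d2=d2/np.linalg.norm(d2)
    s=np.linalg.lstsq(np.c_[d1,-d2],o2-o1,rcond=None)[0]
    a,b=o1+s[0]*d1,o2+s[1]*d2; return (a+b)/2,np.linalg.norm(a-b)
E
python3 - <<'E'
from h import *
np.set_printoptions(precision=1,suppress=True)
save('top','t0.png');save('side','s0.png')
for c in('top','side'):
    print(c,camera_info(c).keys(),np.array(camera_info(c)['world_from_camera'])[:3,3])
L=['tool_box','lid_knob','nutmeg_jar_center','olive_jar_center','bitters_center','jigger_center','stopper_center','board','coaster']
for l in L:
    for c in('top','side'):
        r=spot_point(c,l); print(l,c,[(np.round(x['pixel'],1),round(x['confidence'],2)) for x in r[:3]])
s=state();print(s['clock'],s['position'],np.array(s['tcp_rot']))
E
```

```text
pics
top dict_keys(['K', 'world_from_camera']) [ 304.2 -100.9 1259.1]
side dict_keys(['K', 'world_from_camera']) [-344.6 -420.7  600.6]
tool_box top [(array([399.3, 199.1]), 0.96)]
tool_box side [(array([403.2, 246.9]), 0.81)]
lid_knob top [(array([376. , 191.8]), 0.74), (array([401.3, 196.6]), 0.69)]
lid_knob side [(array([256. , 214.1]), 0.75), (array([375.5, 202.7]), 0.57)]
nutmeg_jar_center top [(array([204. , 200.5]), 0.74), (array([314.2, 185.5]), 0.6), (array([373.5, 189.4]), 0.25)]
nutmeg_jar_center side [(array([311.1, 208.5]), 0.97), (array([336.5, 220.3]), 0.43)]
olive_jar_center top [(array([346.6, 173.8]), 0.67)]
olive_jar_center side [(array([350.7, 204. ]), 0.97)]
bitters_center top [(array([454.1, 171.5]), 0.71), (array([344.3, 203.8]), 0.57)]
bitters_center side [(array([334.9, 224.1]), 0.67)]
jigger_center top []
jigger_center side []
stopper_center top []
stopper_center side []
board top [(array([266.3, 195.8]), 0.71), (array([349.9, 175.2]), 0.59)]
board side [(array([258.8, 213.2]), 0.58)]
coaster top [(array([198.5, 197.5]), 0.76)]
coaster side [(array([200.7, 199. ]), 0.67)]
1.0 [ 183.3 -623.6  231.3] [[ 1.   0.3  0. ]
 [ 0.3 -1.  -0. ]
 [ 0.   0.  -1. ]]
```

View pics/t0.png

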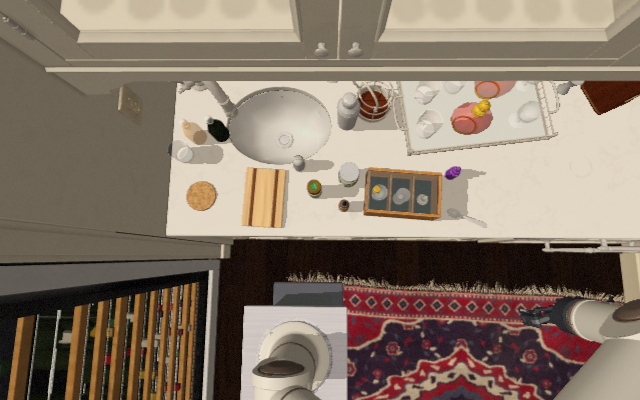

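View pics/s0.png

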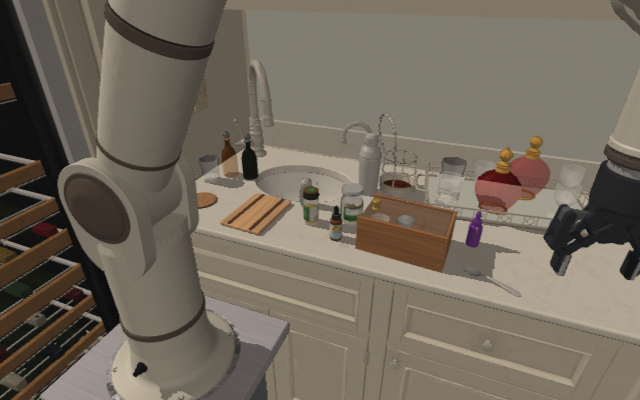

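The top view shows the coaster at (201,196), the board at (265,197), the slim jar with a dark lid at (314,188), the wide jar at (348,174) and the brown bottle at (344,204). The box is at (402,194), with its brass knob at (377,190) on the jar side. Look-alikes:
- **Bottle:** the purple bottle at (453,172), to be left alone. I take the brown one at (344,204).
- **Nutmeg:** the small grey-topped shaker at (299,162) by the sink. I take the dark-lidded jar at (314,188).
- **Olive jar:** the soap bottle at (347,110) is not it.

Next: measure positions and check a close crop.

Run:
```python
from h import *
np.set_printoptions(precision=1,suppress=True)
print('K',camera_info('top')['K'][0][0],camera_info('wrist').keys()); print(np.array(camera_info('wrist')['hand_eye']),camera_info('wrist')['K'])
print('nut',*tri((314.2,185.5),(311.1,208.5)),atz('top',(314,188),105))
print('oli',*tri((346.6,173.8),(350.7,204)),atz('top',(348,174),110))
print('bit',*tri((344.3,203.8),(335,224)),atz('top',(344,205),100))
print('knob',*tri((376,191.8),(375.5,202.7)))
im=read_camera('top')
for l,z in(('tool_box',98),('board',12),('coaster',5),('olive_jar_center',110),('nutmeg_jar_center',105),('bitters_center',90)):
  for r in outline_of('top',l)[:2]:
    m=r['region'].astype(np.uint8); c=max(cv2.findContours(m,0,2)[0],key=cv2.contourArea); q=cv2.boxPoints(cv2.minAreaRect(c))
    print(l,r['confidence'],r['box'],'ctr',atz('top',q.mean(0)+.0,z)[:2]); 
    if l in('tool_box','board'):print([atz('top',p,z)[:2] for p in q])
a=cv2.resize(im[140:240,180:480],None,fx=2.6,fy=2.6,interpolation=2)
s=read_camera('side');b=cv2.resize(s[170:275,180:480],None,fx=2.6,fy=2.6,interpolation=2)
cv2.imwrite('pics/c.png',np.vstack([a,b])[:,:,::-1])
print(state()['position'])
```

```text
K 394.10912919308277 dict_keys(['K', 'hand_eye'])
[[   0.     1.     0.3   69.8]
 [   1.    -0.     0.     0.2]
 [   0.     0.3   -1.  -142.9]
 [   0.     0.     0.     1. ]] [[316.1   0.  323.5]
 [  0.  316.1 208.6]
 [  0.    0.    1. ]]
nut [520.3 -55.8  37.2] 3.338676845430039 [501.5 -59.2 105. ]
oli [ 555.7 -159.6   55. ] 2.1956995009580154 [ 543.3 -160.1  110. ]
bit [ 461.9 -149.6   42.7] 4.528000329708764 [ 451.7 -148.4  100. ]
knob [ 490.2 -243.4  112.4] 3.004414408870748
tool_box 0.85 [362.7, 168.6, 78.9, 53.9] ctr [ 486.7 -322.7]
[array([ 422.4, -201.9]), array([ 568.7, -214.1]), array([ 551.9, -445.2]), array([ 406.9, -428.3])]
board 0.56 [243.2, 168.9, 42.2, 57.5] ctr [487.1 106.9]
[array([397.5, 175.3]), array([588.1, 168.8]), array([578.5,  37. ]), array([388.8,  46.6])]
coaster 0.43 [244.4, 167.3, 42.9, 60.1] ctr [488.2 107.4]
olive_jar_center 0.95 [336.2, 161.6, 18.2, 25.7] ctr [ 541.8 -158.6]
nutmeg_jar_center 0.56 [304.7, 178.8, 19.4, 20.6] ctr [498.6 -56.7]
bitters_center 0.46 [441.5, 166.0, 20.3, 12.9] ctr [ 554.8 -473.8]
[ 183.3 -623.6  231.3]
```

View pics/c.png

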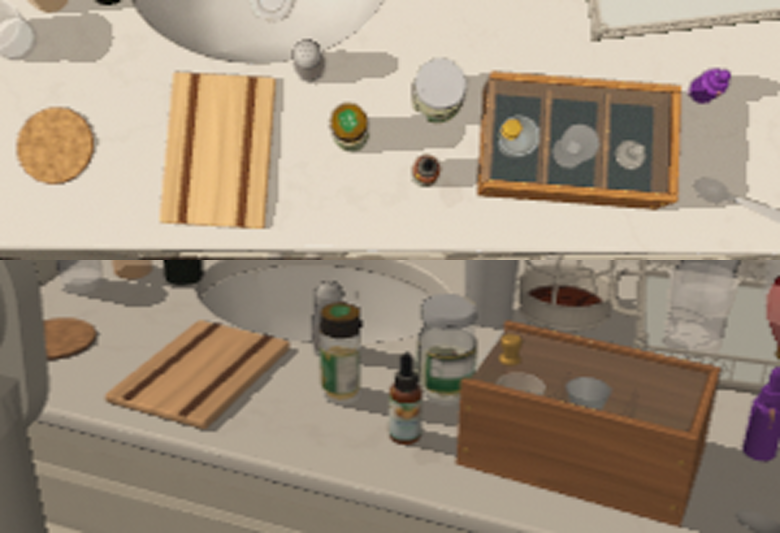

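The crop confirms the choice: dark-lidded jar, grey-lidded wide jar and brown bottle are the ones wanted, and the purple bottle stays. The jigger is in the middle well at about px (401,196) and the stopper is in the -y well. I'll approach with the wrist camera to refine the positions.

```bash
cat >> h.py <<'E'
def go(p,yaw=None):
    s=state();R=np.array(s['tcp_rot']);d=R.T@(np.array(p)-s['position'])
    y=np.degrees(np.arctan2(R[1,0],R[0,0])); print('tool delta mm',d.round(1),'yaw',y.round(2),'turn',None if yaw is None else round(y-yaw,2))
E
python3 -c "
from h import *
go([470,-300,330],90);go([470,-180,330]);print(np.array(state()['tcp_rot']).round(4))"
```

```text
tool delta mm [ 366.4 -229.7  -98.7] yaw 16.38 turn -73.62
tool delta mm [ 400.2 -344.8  -98.7] yaw 16.38 turn None
[[ 0.9594  0.2819  0.    ]
 [ 0.2819 -0.9594  0.    ]
 [ 0.     -0.     -1.    ]]
```

Emit:
{"api": "move_arm", "payload": {
  "deltas": [
    [0.005, -0.003, -0.03, 0, 0.0854],
    [0.02, -0.01, -0.03, 0, 0.0854],
    [0.034, -0.021, -0.004, 0, 0.0854],
    [0.034, -0.021, -0.004, 0, 0.0854],
    [0.034, -0.021, -0.004, 0, 0.0854],
    [0.034, -0.021, -0.004, 0, 0.0854],
    [0.034, -0.021, -0.004, 0, 0.0854],
    [0.034, -0.021, -0.004, 0, 0.0854],
    [0.034, -0.021, -0.004, 0, 0.0854],
    [0.034, -0.021, -0.004, 0, 0.0854],
    [0.034, -0.021, -0.004, 0, 0.0854],
    [0.034, -0.021, -0.002, 0, 0.0854]
  ]
}}

```text
clock: 2.6
position: [471.6, -305.6, 330.0]
tcp_rot: [[0.959, 0.282, 0.001], [0.282, -0.959, -0.001], [0.0, 0.001, -1.0]]
wrist_force: [0.4, 0.0, 0.2]
grip_width: 1.002
finger_force: 0.0
```

```bash
python3 -c "
from h import *
print(state()['q'],state()['position'],state()['clock']);go([480,-180,330],90)"
```

```text
[ 1.04919068  0.28492076 -0.64209275  1.64842999  0.17797085  1.26625101
 -0.91215681] [ 471.63329471 -305.56944114  330.01517173] 2.6
tool delta mm [ 4.340e+01 -1.181e+02 -1.000e-01] yaw 16.37 turn -73.63
```

Emit:
{"api": "move_arm", "payload": {
  "deltas": [
    [0, 0, 0, -8.18, 0.0854],
    [0, 0, 0, -8.18, 0.0854],
    [0, 0, 0, -8.18, 0.0854],
    [0, 0, 0, -8.18, 0.0854],
    [0, 0, 0, -8.18, 0.0854],
    [0, 0, 0, -8.18, 0.0854],
    [0, 0, 0, -8.18, 0.0854],
    [0, 0, 0, -8.18, 0.0854],
    [0, 0, 0, -8.19, 0.0854],
    [0.03, 0, 0, 0, 0.0854],
    [0.03, 0, 0, 0, 0.0854],
    [0, 0, 0, 0, 0.0854]
  ]
}}

```text
clock: 3.8
position: [471.4, -241.7, 329.9]
tcp_rot: [[-0.007, 1.0, 0.001], [1.0, 0.007, 0.001], [0.001, 0.001, -1.0]]
wrist_force: [0.2, 0.5, 0.5]
grip_width: 0.998
finger_force: 0.0
```

Run:
```python
from h import *
np.set_printoptions(precision=1,suppress=True)
st=state();print(st['q'],st['position'])
go([480,-180,330],90)
save('wrist','w1.png')
for l,z in(('nutmeg_jar_center',52.5),('olive_jar_center',55),('bitters_center',51),('lid_knob',104),('tool_box',0),('jigger_center',44),('stopper_center',31),('board',0)):
  for r in spot_point('wrist',l)[:2]: print(l,r['confidence'],r['pixel'],atz('wrist',r['pixel'],z))
```

```text
[ 1.2  0.3 -0.9  1.7  0.2  1.3  0.2] [ 471.4 -241.7  329.9]
tool delta mm [61.7  9.  -0. ] yaw 90.38 turn 0.38
nutmeg_jar_center 0.59 [354.4, 18.1] [507.1 -63.1  52.5]
bitters_center 0.72 [313.8, 102.2] [ 458.4 -158.5   51. ]
bitters_center 0.69 [383.1, 330.8] [ 563.2 -496.4   51. ]
lid_knob 0.61 [348.9, 181.3] [ 500.6 -249.8  104. ]
tool_box 0.77 [335.9, 217.7] [ 489.8 -327.6    0. ]
```

View pics/w1.png

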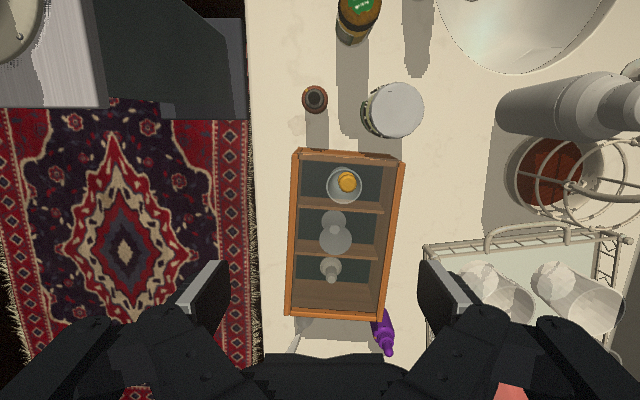

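The wrist view shows the bottle at (314,99), olive jar (394,110), nutmeg jar (358,18), knob (347,181), jigger through the lid at (335,237) and stopper (331,268). I'll close in for a better fix.

Emit:
{"api": "move_arm", "payload": {
  "deltas": [
    [0.04, 0.003, 0.02, 0.4, 0.0854],
    [0.04, 0.003, 0.02, 0, 0.0854],
    [0.04, 0.003, 0.02, 0, 0.0854],
    [0.02, 0.001, 0.02, 0, 0.0854],
    [0, 0, 0, 0, 0.0854],
    [0, 0, 0, 0, 0.0854]
  ]
}}

```text
clock: 4.85
position: [481.3, -107.0, 249.2]
tcp_rot: [[0.006, 1.0, -0.001], [1.0, -0.006, 0.0], [0.0, -0.001, -1.0]]
wrist_force: [1.0, -0.5, 0.5]
grip_width: 0.998
finger_force: 0.0
```

```bash
cat >> h.py <<'E'
def look(items,show=None,n=2):
    np.set_printoptions(precision=1,suppress=True)
    st=state();im=save('wrist',show or 'tmp.png');print(st['clock'],st['position'])
    for l,z in items:
        for r in spot_point('wrist',l)[:n]: print(l,round(r['confidence'],2),np.array(r['pixel']),atz('wrist',r['pixel'],z,st))
        for r in outline_of('wrist',l)[:n]:
            m=r['region'].astype(np.uint8); c=max(cv2.findContours(m,0,2)[0],key=cv2.contourArea)
            b=r['box'];print('   outl',round(r['confidence'],2),np.array(b).round(),'boxctr@z',atz('wrist',(b[0]+b[2]/2,b[1]+b[3]/2),z,st)[:2])
E
python3 - <<'E'
from h import *
look((('nutmeg_jar_center',52.5),('olive_jar_center',55),('bitters_center',51),('lid_knob',104),('board',0)),'w2.png')
E
```

```text
4.85 [ 481.3 -107.   249.2]
   outl 0.56 [328. 114.  53.  53.] boxctr@z [514.6 -60.2]
olive_jar_center 0.57 [386.7 236.7] [ 552.9 -167.1   55. ]
   outl 0.68 [356. 200.  74.  78.] boxctr@z [ 560.4 -170.7]
bitters_center 0.9 [306.1 222.7] [ 461.3 -151.1   51. ]
   outl 0.94 [290. 198.  34.  42.] boxctr@z [ 462.8 -146.2]
   outl 0.45 [276. 252. 131. 111.] boxctr@z [ 502.3 -261.8]
   outl 0.89 [286. 288. 116.  76.] boxctr@z [ 502.6 -249.1]
   outl 0.9 [242.   2. 177.  45.] boxctr@z [489.9  62.5]
```

View pics/w2.png

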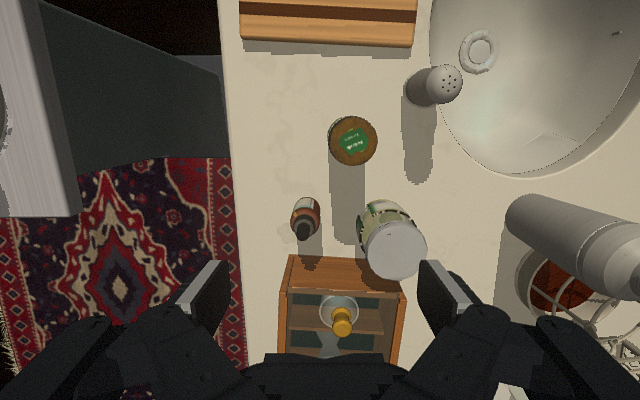

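The nutmeg lid is centred at about (353,140), the olive lid at (393,249) and the dropper tip at (303,233). The board's near edge is at row ~42.

Run:
```python
from h import *
np.set_printoptions(precision=1,suppress=True)
for n,p,r,z,cz in(('nut',(353,140),24.5,105,52.5),('oli',(393,249),31.5,110,55),('bit',(303.5,234),5,102,51),('knob',(343,322),10.5,117,0)):
    a=atz('wrist',p,z);b=atz('wrist',(p[0]+r,p[1]),z);print(n,a,'dia',2*(b-a)[0])
im=cv2.imread('pics/w2.png')
g=cv2.medianBlur(cv2.cvtColor(im,6),3)
for (x,y,R) in((353,140,26),(393,249,33)):
    c=cv2.HoughCircles(g[y-50:y+50,x-50:x+50],cv2.HOUGH_GRADIENT,1,80,param1=80,param2=12,minRadius=R-6,maxRadius=R+4);print(c+np.array([x-50,y-50,0]))
# front edge/box corners
print('box far corners z98',[atz('wrist',p,98) for p in((290,256),(409,268))])
print('board edge z12',[atz('wrist',p,12) for p in((243,41),(413,46))])
```

```text
nut [508.1 -56.1 105. ] dia 43.60850899447644
oli [ 548.1 -158.9  110. ] dia 60.70467446085968
bit [ 461.7 -145.9  102. ] dia 9.771405521069141
knob [ 500.2 -235.   117. ] dia 21.17737275903005
[[[351.5 140.5  24.9]]]
[[[394.5 253.5  27.5]]]
box far corners z98 [array([ 447.2, -170.9,   98. ]), array([ 568.4, -185.2,   98. ])]
board edge z12 [array([395.1,  44.2,  12. ]), array([580.2,  37.9,  12. ])]
```

Emit:
{"api": "move_arm", "payload": {
  "deltas": [
    [0.03, 0.015, 0.02, -0.3, 0.0854],
    [0.02, 0.011, 0.02, 0, 0.0854],
    [0, 0, 0.04, 0, 0.0854],
    [0, 0, 0.04, 0, 0.0854],
    [0, 0, 0.04, 0, 0.0854],
    [0, 0, 0.029, 0, 0.0854],
    [0, 0, 0, 0, 0.0854],
    [0, 0, 0, 0, 0.0854]
  ]
}}

```text
clock: 6.2
position: [507.7, -56.5, 60.6]
tcp_rot: [[0.001, 1.0, -0.0], [1.0, -0.001, 0.001], [0.001, -0.0, -1.0]]
wrist_force: [-0.5, 0.1, 0.9]
grip_width: 1.001
finger_force: 0.0
```

Run:
```python
from h import *
st=state();print(st['position'],st['q'])
save('wrist','w3.png'); go([507,-57,60],90)
```

```text
[507.68195333 -56.47980881  60.64568784] [ 0.66221826  0.59638865 -0.75258827  2.01128601  0.58865743  0.76190944
 -0.44828652]
tool delta mm [-0.4 -1.7  1.6] yaw 89.92 turn -0.08
```

View pics/w3.png

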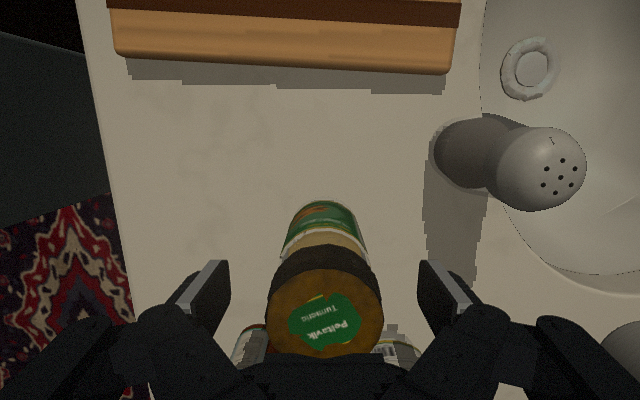

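The jar sits centred between the open fingers, lid at (325,312), so I close and lift.

Emit:
{"api": "move_arm", "payload": {
  "deltas": [
    [0, 0, 0, 0, 0.02],
    [0, 0, 0, 0, 0.02],
    [0, 0, 0, 0, 0.02],
    [0, 0, 0, 0, 0.02],
    [0, 0, 0, 0, 0.02],
    [0, 0, 0, 0, 0.02],
    [0, 0, 0, 0, 0.02],
    [0, 0, -0.02, 0, 0.02],
    [0, 0, -0.02, 0, 0.02],
    [0, 0, -0.02, 0, 0.02],
    [0, 0, 0, 0, 0.02]
  ]
}}

```text
clock: 7.35
position: [509.5, -57.1, 122.9]
tcp_rot: [[0.002, 1.0, 0.005], [1.0, -0.002, -0.001], [-0.001, 0.005, -1.0]]
wrist_force: [0.4, 0.0, -0.4]
grip_width: 0.5
finger_force: 61.0
```

Emit:
{"api": "move_arm", "payload": {
  "deltas": [
    [0.01, -0.005, 0, 0, 0.02],
    [0.02, -0.01, 0, 0, 0.02],
    [0.03, -0.013, 0, 0, 0.02],
    [0.03, -0.013, 0, 0, 0.02],
    [0.02, -0.01, 0, 0, 0.02],
    [0.015, -0.005, 0, 0, 0.02],
    [0.005, -0.002, 0, 0, 0.02],
    [0, 0, 0.02, 0, 0.02],
    [0, 0, 0.018, 0, 0.02],
    [0, 0, 0.005, 0, 0.02],
    [0, 0, 0, 0, 0.02],
    [0, 0, 0, 0, 0.02]
  ]
}}

```text
clock: 8.55
position: [449.9, 73.2, 77.5]
tcp_rot: [[0.002, 1.0, 0.0], [1.0, -0.002, 0.0], [0.0, 0.0, -1.0]]
wrist_force: [0.2, -0.7, 0.5]
grip_width: 0.499
finger_force: 61.1
```

Run:
```python
from h import *
go([450,74,73],90); print(state()['wrist_force'],state()['q'])
save('side','s3.png')
```

```text
tool delta mm [0.8 0.1 4.5] yaw 89.9 turn -0.1
[ 0.2286894  -0.7426261   0.52134005] [ 0.46708539  0.49714101 -0.8182754   2.13255682  0.54782655  0.73146487
 -0.71469671]
```

View pics/s3.png

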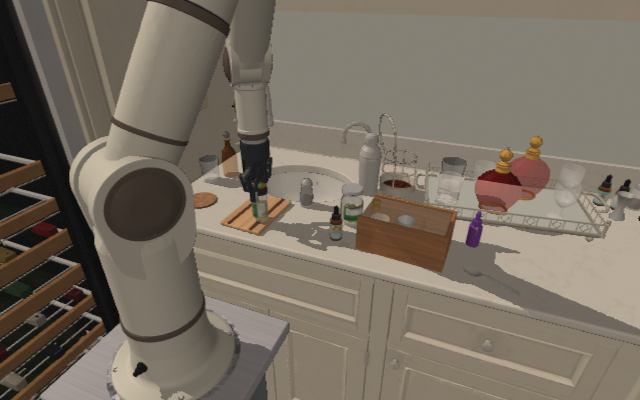

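The nutmeg jar is in hand over the board at (260,208). I lower the last 4 mm, release and go over the bottle.

Emit:
{"api": "move_arm", "payload": {
  "deltas": [
    [0, 0, 0.004, 0, 0.02],
    [0, 0, 0, 0, 0.02],
    [0, 0, 0, 0, 0.05],
    [0, 0, 0, 0, 0.065],
    [0, 0, 0, 0, 0.075],
    [0, 0, 0, 0, 0.075],
    [0, 0, 0, 0, 0.075],
    [0, 0, -0.03, 0, 0.075],
    [0, 0, -0.04, 0, 0.075],
    [0, 0, -0.04, 0, 0.075],
    [-0.02, 0, -0.01, 0, 0.075],
    [-0.04, 0.002, 0, 0, 0.075]
  ]
}}

```text
clock: 9.8
position: [453.4, 15.6, 196.0]
tcp_rot: [[-0.004, 1.0, 0.006], [1.0, 0.004, 0.0], [0.0, 0.006, -1.0]]
wrist_force: [0.9, -0.6, -0.8]
grip_width: 0.88
finger_force: 0.0
```

Emit:
{"api": "move_arm", "payload": {
  "deltas": [
    [-0.04, 0.002, 0, 0, 0.075],
    [-0.04, 0.002, 0, 0, 0.075],
    [-0.04, 0.002, 0, 0, 0.075],
    [-0.02, 0.002, 0, 0, 0.075],
    [-0.02, 0.002, 0, 0, 0.075],
    [0, 0, 0, 0, 0.075],
    [0, 0, 0, 0, 0.075]
  ]
}}

```text
clock: 10.5
position: [461.2, -146.4, 193.2]
tcp_rot: [[0.002, 1.0, -0.0], [1.0, -0.002, 0.001], [0.001, -0.0, -1.0]]
wrist_force: [0.6, 0.2, -0.4]
grip_width: 0.879
finger_force: 0.0
```

Run:
```python
from h import *
look((('bitters_center',51),('olive_jar_center',55)),'w4.png'); go([461.5,-147,44],90)
im=cv2.imread('pics/w4.png');
for l in ('bitters_center','olive_jar_center'):
  for r in look_for('wrist',l)[:2]: print(l,r)
```

```text
10.5 [ 461.2 -146.4  193.2]
bitters_center 0.96 [324.3 200. ] [ 462.  -149.6   51. ]
   outl 0.83 [307. 174.  36.  45.] boxctr@z [ 463.1 -146.9]
olive_jar_center 0.6 [421.9 219.1] [ 553.1 -167.2   55. ]
   outl 0.71 [383. 175. 100.  98.] boxctr@z [ 563.7 -172.2]
tool delta mm [ -1.3   0.1 149.4] yaw 90.02 turn 0.02
bitters_center {'box': [304.7, 174.5, 38.2, 48.8], 'confidence': 0.81}
olive_jar_center {'box': [384.4, 175.8, 97.9, 93.8], 'confidence': 0.8}
```

View pics/w4.png

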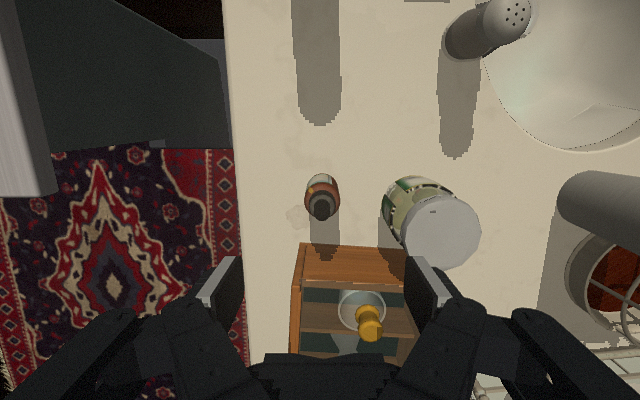

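The bottle is centred at (323,197). Olive lid centre is about (440,231), radius 42. Descending with the opening at 60 mm to stay clear of the olive jar.

Emit:
{"api": "move_arm", "payload": {
  "deltas": [
    [-0.002, 0, 0.03, 0, 0.06],
    [0, 0, 0.04, 0, 0.06],
    [0, 0, 0.04, 0, 0.06],
    [0, 0, 0.03, 0, 0.06],
    [0, 0, 0.009, 0, 0.06],
    [0, 0, 0, 0, 0.06],
    [0, 0, 0, 0, 0.06],
    [0, 0, 0, 0, 0.01],
    [0, 0, 0, 0, 0.01],
    [0, 0, 0, 0, 0.01],
    [0, 0, 0, 0, 0.01],
    [0, 0, 0, 0, 0.01]
  ]
}}

```text
clock: 12.05
position: [462.5, -149.5, 46.0]
tcp_rot: [[0.002, 1.0, 0.002], [1.0, -0.002, -0.002], [-0.002, 0.002, -1.0]]
wrist_force: [-1.6, -0.3, 8.1]
grip_width: 0.344
finger_force: 58.6
```

Run:
```python
from h import *
print(state()['position'],state()['grip_width'],state()['finger_force'])
```

```text
[ 462.49329705 -149.47111063   45.95771288] 0.3440692090619219 58.55647220622359
```

Width reads 29 mm with an 8 N upward force, so the pads seem to be on the bottle's shoulder. I reopen, go 8 mm lower and regrip.

Emit:
{"api": "move_arm", "payload": {
  "deltas": [
    [0, 0, 0, 0, 0.05],
    [0, 0, 0, 0, 0.05],
    [0, 0, 0, 0, 0.05],
    [0, 0, 0.008, 0, 0.05],
    [0, 0, 0, 0, 0.05],
    [0, 0, 0, 0, 0.01],
    [0, 0, 0, 0, 0.01],
    [0, 0, 0, 0, 0.01],
    [0, 0, 0, 0, 0.01],
    [0, 0, 0, 0, 0.01],
    [0, 0, 0, 0, 0.01]
  ]
}}

```text
clock: 13.15
position: [461.4, -148.9, 36.3]
tcp_rot: [[0.002, 1.0, 0.0], [1.0, -0.002, -0.0], [-0.0, 0.0, -1.0]]
wrist_force: [1.3, 0.4, -1.1]
grip_width: 0.353
finger_force: 59.2
```

Run:
```python
from h import *
s=state();print(s['position'],s['wrist_force'],s['wrist_torque']);save('wrist','w5.png')
```

```text
[ 461.43545819 -148.91285614   36.34217124] [ 1.32573245  0.41923624 -1.05905069] [ 0.04280574  0.01054022 -0.02846759]
```

View pics/w5.png

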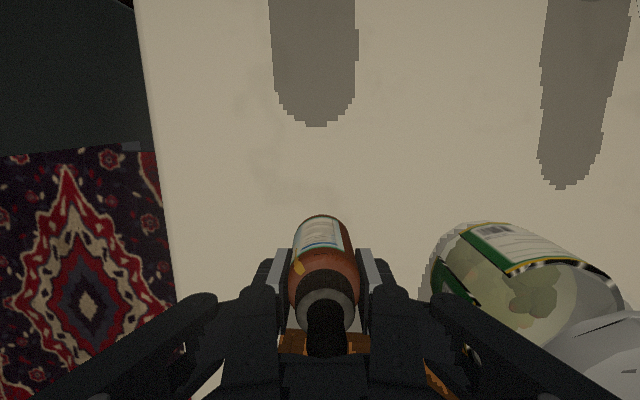

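The bottle is held upright between the pads at (325,270), so I lift it high enough to clear the nutmeg jar.

Emit:
{"api": "move_arm", "payload": {
  "deltas": [
    [0, 0, -0.01, 0, 0.01],
    [0, 0, -0.03, 0, 0.01],
    [0, 0, -0.04, 0, 0.01],
    [0, 0, -0.04, 0, 0.01],
    [0.01, 0, -0.02, 0, 0.01],
    [0.03, -0.004, 0, 0, 0.01],
    [0.04, -0.004, 0, 0, 0.01],
    [0.04, -0.004, 0, 0, 0.01],
    [0.04, -0.004, 0, 0, 0.01],
    [0.04, -0.004, 0, 0, 0.01],
    [0.04, -0.004, 0, 0, 0.01],
    [0.03, -0.004, 0, 0, 0.01]
  ]
}}

```text
clock: 14.4
position: [433.3, 123.9, 177.2]
tcp_rot: [[-0.001, 1.0, 0.001], [1.0, 0.001, 0.0], [0.0, 0.001, -1.0]]
wrist_force: [0.2, 0.0, -0.7]
grip_width: 0.356
finger_force: 59.4
```

Emit:
{"api": "move_arm", "payload": {
  "deltas": [
    [0.015, -0.003, 0, 0, 0.01],
    [0.005, -0.001, 0, 0, 0.01],
    [0, 0, 0.02, 0, 0.01],
    [0, 0, 0.04, 0, 0.01],
    [0, 0, 0.04, 0, 0.01],
    [0, 0, 0.02, 0, 0.01],
    [0, 0, 0.005, 0, 0.01],
    [0, 0, 0, 0, 0.01],
    [0, 0, 0, 0, 0.01]
  ]
}}

```text
clock: 15.3
position: [430.9, 141.2, 52.5]
tcp_rot: [[0.002, 1.0, 0.002], [1.0, -0.002, 0.0], [0.0, 0.002, -1.0]]
wrist_force: [0.7, 0.3, -2.0]
grip_width: 0.357
finger_force: 59.5
```

Run:
```python
from h import *
s=state();print(s['q'],s['wrist_force']);go([429,141,49],90)
```

```text
[ 0.28894011  0.54385844 -0.79408813  2.14978805  0.62139159  0.68773424
 -0.93420734] [ 0.72866619  0.30309477 -2.02513579]
tool delta mm [-0.2 -1.9  3.5] yaw 89.88 turn -0.12
```

Emit:
{"api": "move_arm", "payload": {
  "deltas": [
    [0, 0, 0.003, 0, 0.01],
    [0, 0, 0, 0, 0.01],
    [0, 0, 0, 0, 0.035],
    [0, 0, 0, 0, 0.05],
    [0, 0, 0, 0, 0.055],
    [0, 0, 0, 0, 0.055],
    [0, 0, 0, 0, 0.055],
    [0, 0, -0.03, 0, 0.055],
    [0, 0, -0.04, 0, 0.055],
    [0, 0, -0.04, 0, 0.055],
    [-0.01, 0.005, -0.03, 0, 0.0854],
    [-0.04, 0.016, 0, 0, 0.0854]
  ]
}}

```text
clock: 16.5
position: [452.8, 95.8, 192.8]
tcp_rot: [[-0.007, 1.0, 0.008], [1.0, 0.007, 0.002], [0.002, 0.008, -1.0]]
wrist_force: [2.3, -0.3, -0.5]
grip_width: 0.951
finger_force: 0.0
```

Emit:
{"api": "move_arm", "payload": {
  "deltas": [
    [-0.045, 0.016, 0, 0, 0.0854],
    [-0.045, 0.016, 0, 0, 0.0854],
    [-0.045, 0.016, 0, 0, 0.0854],
    [-0.045, 0.016, 0, 0, 0.0854],
    [-0.04, 0.016, 0, 0, 0.0854],
    [-0.03, 0.016, 0, 0, 0.0854],
    [0, 0, 0, 0, 0.0854],
    [0, 0, 0, 0, 0.0854]
  ]
}}

```text
clock: 17.3
position: [546.1, -159.4, 187.8]
tcp_rot: [[0.003, 1.0, -0.001], [1.0, -0.003, 0.001], [0.001, -0.001, -1.0]]
wrist_force: [0.9, 0.5, 0.4]
grip_width: 1.001
finger_force: 0.0
```

Run:
```python
from h import *
look((('olive_jar_center',55),('olive_jar_center',110)),'w6.png'); go([548,-159,64],90); print(state()['q'])
```

```text
17.3 [ 546.1 -159.4  187.8]
   outl 0.86 [295. 164.  79.  93.] boxctr@z [ 555.9 -169.9]
   outl 0.86 [295. 164.  79.  93.] boxctr@z [ 554.  -153.9]
tool delta mm [ -1.5   1.9 124.5] yaw 90.04 turn 0.04
[ 0.9  0.5 -0.9  1.8  0.4  1.  -0.1]
```

View pics/w6.png

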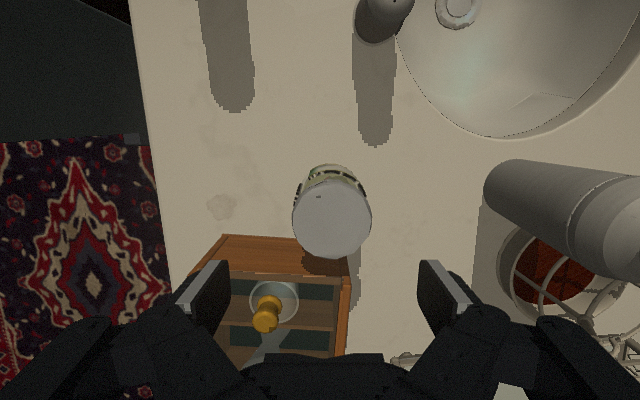

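The olive lid is centred at (333,218), about 8 px right of the finger midline, so it is a bit farther in x than estimated.

Run:
```python
from h import *
np.set_printoptions(precision=1,suppress=True)
print(atz('wrist',(333,219),110),atz('wrist',(333,257),110),atz('wrist',(333,182),110)); 
print('box +y edge z86',atz('wrist',(224,235),98),atz('wrist',(350,246),98))
print('knob top',atz('wrist',(267,320),117))
```

```text
[ 553.2 -159.   110. ] [ 553.5 -189.3  110. ] [ 553.  -131.4  110. ]
box +y edge z86 [ 468.  -176.1   98. ] [ 567.3 -185.3   98. ]
knob top [ 502.1 -239.9  117. ]
```

Emit:
{"api": "move_arm", "payload": {
  "deltas": [
    [0, 0.0065, 0.02, 0, 0.0854],
    [0, 0, 0.03, 0, 0.0854],
    [0, 0, 0.03, 0, 0.0854],
    [0, 0, 0.03, 0, 0.0854],
    [0, 0, 0.015, 0, 0.0854],
    [0, 0, 0, 0, 0.0854],
    [0, 0, 0, 0, 0.0854],
    [0, 0, 0, 0, 0.04],
    [0, 0, 0, 0, 0.04],
    [0, 0, 0, 0, 0.04],
    [0, 0, 0, 0, 0.04],
    [0, 0, 0, 0, 0.04]
  ]
}}

```text
clock: 18.75
position: [553.5, -159.3, 65.2]
tcp_rot: [[0.002, 1.0, 0.001], [1.0, -0.002, -0.001], [-0.001, 0.001, -1.0]]
wrist_force: [-2.5, -0.0, 6.9]
grip_width: 0.679
finger_force: 62.4
```

Run:
```python
from h import *
s=state();print(s['position'],s['wrist_force'],s['wrist_torque'])
```

```text
[ 553.49945632 -159.32092248   65.17194061] [-2.49116884 -0.01760065  6.89152179] [0.07219848 0.64840681 0.00271674]
```

Emit:
{"api": "move_arm", "payload": {
  "deltas": [
    [0, 0, -0.01, 0, 0.04],
    [0, 0, -0.03, 0, 0.04],
    [0, 0, -0.04, 0, 0.04],
    [0.01, -0.01, -0.03, 0, 0.04],
    [0.025, -0.015, 0, 0, 0.04],
    [0.035, -0.015, 0, 0, 0.04],
    [0.04, 0, 0, 0, 0.04],
    [0.04, 0, 0, 0, 0.04],
    [0.04, 0, 0, 0, 0.04],
    [0.035, 0.005, 0, 0, 0.04],
    [0.025, 0.01, 0, 0, 0.04],
    [0.013, 0.01, 0, 0, 0.04]
  ]
}}

```text
clock: 19.95
position: [538.1, 107.5, 174.4]
tcp_rot: [[-0.002, 1.0, 0.001], [1.0, 0.002, 0.001], [0.001, 0.001, -1.0]]
wrist_force: [0.3, 0.2, -1.9]
grip_width: 0.679
finger_force: 65.2
```

Emit:
{"api": "move_arm", "payload": {
  "deltas": [
    [0, 0.003, 0, 0, 0.04],
    [0, 0, 0.02, 0, 0.04],
    [0, 0, 0.03, 0, 0.04],
    [0, 0, 0.03, 0, 0.04],
    [0, 0, 0.01, 0, 0.04],
    [0, 0, 0, 0, 0.04],
    [0, 0, 0, 0, 0.04]
  ]
}}

```text
clock: 20.65
position: [542.0, 104.0, 84.4]
tcp_rot: [[0.002, 1.0, 0.001], [1.0, -0.002, 0.0], [0.0, 0.001, -1.0]]
wrist_force: [0.8, -0.0, -2.9]
grip_width: 0.679
finger_force: 65.3
```

Run:
```python
from h import *
s=state();print(s['q'],s['wrist_force']);go([540,104,77],90); save('wrist','w7.png')
```

```text
[ 0.37563032  0.62885713 -0.79746785  1.90284467  0.58937892  0.85937573
 -0.72930032] [ 0.78561662 -0.04395835 -2.94983053]
tool delta mm [ 0.  -2.   7.4] yaw 89.88 turn -0.12
```

View pics/w7.png

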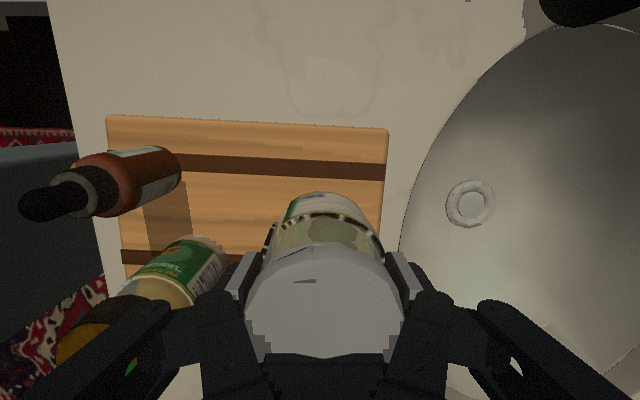

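Bottle and nutmeg jar both stand upright on the board, and the olive jar is held over it. I check the board's edges from this view.

Run:
```python
from h import *
np.set_printoptions(precision=1,suppress=True)
for p in((106,115),(388,129),(383,235),(120,250)):print(atz('wrist',p,12))
```

```text
[400.7 176.3  12. ]
[585.6 167.   12. ]
[586.   92.2  12. ]
[393.  81.  12.]
```

Emit:
{"api": "move_arm", "payload": {
  "deltas": [
    [0, 0, 0.0065, 0, 0.04],
    [0, 0, 0, 0, 0.04],
    [0, 0, 0, 0, 0.04]
  ]
}}

```text
clock: 21.0
position: [541.7, 104.0, 77.3]
tcp_rot: [[0.002, 1.0, 0.001], [1.0, -0.002, -0.0], [-0.0, 0.001, -1.0]]
wrist_force: [0.2, -0.6, -1.8]
grip_width: 0.681
finger_force: 65.3
```

Emit:
{"api": "move_arm", "payload": {
  "deltas": [
    [0, 0, 0, 0, 0.066],
    [0, 0, 0, 0, 0.075],
    [0, 0, 0, 0, 0.08],
    [0, 0, 0, 0, 0.08],
    [0, 0, 0, 0, 0.08],
    [0, 0, -0.02, 0, 0.08],
    [0, 0, -0.03, 0, 0.08],
    [0, 0, -0.04, 0, 0.06],
    [-0.02, -0.005, -0.01, 0, 0.06],
    [-0.045, -0.005, 0, 0, 0.06],
    [-0.045, -0.005, 0, 0, 0.06],
    [-0.045, -0.005, 0, 0, 0.06]
  ]
}}

```text
clock: 22.2
position: [520.7, -52.4, 177.2]
tcp_rot: [[0.001, 1.0, 0.001], [1.0, -0.001, -0.001], [-0.001, 0.001, -1.0]]
wrist_force: [1.3, -0.3, -0.0]
grip_width: 0.703
finger_force: 0.0
```

Emit:
{"api": "move_arm", "payload": {
  "deltas": [
    [-0.045, -0.005, 0, 0, 0.06],
    [-0.045, -0.005, 0, 0, 0.06],
    [-0.04, -0.005, 0, 0, 0.06],
    [-0.03, -0.005, 0, 0, 0.06],
    [-0.02, 0, 0, 0, 0.06],
    [0, 0, 0, 0, 0.06],
    [0, 0, 0, 0, 0.06]
  ]
}}

```text
clock: 22.9
position: [500.6, -230.6, 176.7]
tcp_rot: [[0.002, 1.0, 0.0], [1.0, -0.002, 0.001], [0.001, -0.0, -1.0]]
wrist_force: [0.7, 1.0, 1.1]
grip_width: 0.706
finger_force: 0.0
```

Run:
```python
from h import *
print(np.array(state()['position']))
look((('lid_knob',104),('tool_box',0)),'w8.png'); t=save('top','t2.png'); s=save('side','s4.png')
w=cv2.imread('pics/w8.png'); t=cv2.resize(t[140:240,190:450,::-1],(640,246),interpolation=2)
cv2.imwrite('pics/m1.png',np.vstack([w[80:],t]))
```

```text
[ 500.63538103 -230.55334203  176.72148284]
22.9 [ 500.6 -230.6  176.7]
lid_knob 0.83 [319.7 234.5] [ 498.  -241.9  104. ]
   outl 0.89 [241. 189. 166. 175.] boxctr@z [ 501.1 -275.6]
tool_box 0.59 [317.6 271.6] [ 494.  -324.8   -0. ]
   outl 0.91 [229. 170. 190. 191.] boxctr@z [ 501.4 -317.7]
```

View pics/m1.png

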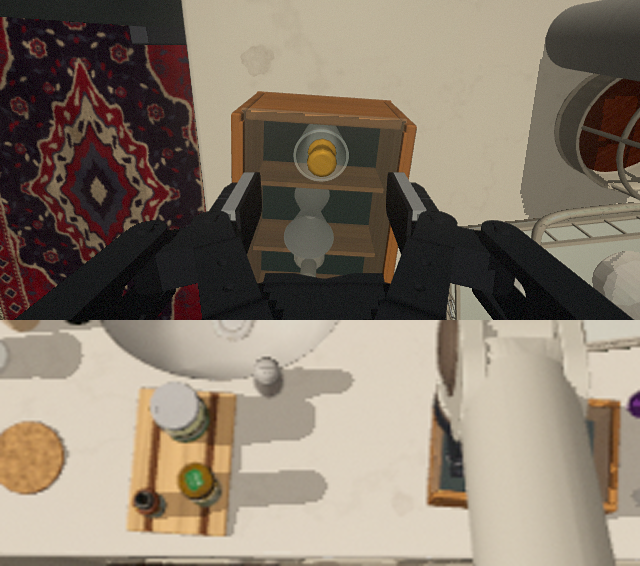

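All three stand upright on the board. The knob is at (322,237) in the full wrist frame (157 in the crop). I estimate the box yaw from its wall-top corners.

Run:
```python
from h import *
np.set_printoptions(precision=1,suppress=True)
im=cv2.imread('pics/w8.png'); cv2.imwrite('pics/c8.png',cv2.resize(im[160:260,220:430],None,fx=3.6,fy=3.6,interpolation=cv2.INTER_CUBIC))
a,b=atz('wrist',(232,190),98),atz('wrist',(416,205),98);print(a,b,np.degrees(np.arctan2((b-a)[1],(b-a)[0])),np.linalg.norm(a-b))
print('knob top',atz('wrist',(321,238),117))
t=cv2.imread('pics/t0.png')
for r in outline_of('top','tool_box')[:0]:pass
for p,q in(((368.5,167.5),(441.5,173.5)),((363.5,213.5),(437,219.5))): 
  a,b=atz('top',p,98),atz('top',q,98);print(a,b,(a-b)[0]/(a-b)[1])
```

```text
[ 435.5 -209.7   98. ] [ 568.4 -220.9   98. ] -4.7976306058869 133.39083667519174
knob top [ 499.5 -239.2  117. ]
[ 566.  -222.4   98. ] [ 548.4 -439.9   98. ] 0.08086714699553176
[ 427.  -205.9   98. ] [ 410.6 -420.8   98. ] 0.07623947210878528
```

View pics/c8.png

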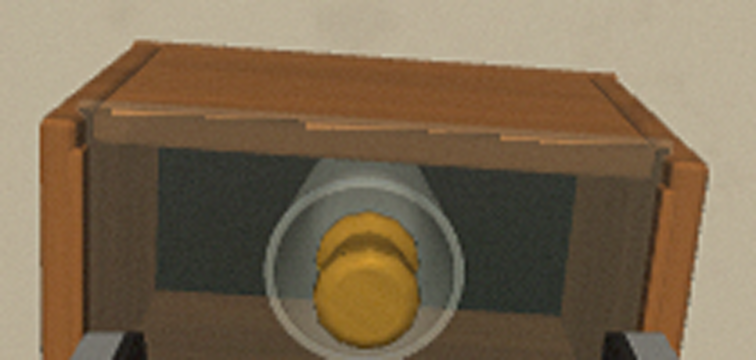

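Emit:
{"api": "move_arm", "payload": {
  "deltas": [
    [-0.007, 0, 0.02, 4.6, 0.05],
    [-0.006, 0, 0.03, 0, 0.05],
    [0, 0, 0.02, 0, 0.05],
    [0, 0, 0.01, 0, 0.05],
    [0, 0, 0, 0, 0.05],
    [0, 0, 0, 0, 0.05],
    [0, 0, 0, 0, 0.01],
    [0, 0, 0, 0, 0.01],
    [0, 0, 0, 0, 0.01],
    [0, 0, 0, 0, 0.01],
    [0, 0, 0, 0, 0.01]
  ]
}}

```text
clock: 24.4
position: [499.4, -244.1, 98.0]
tcp_rot: [[0.082, 0.997, -0.002], [0.997, -0.082, -0.001], [-0.001, -0.002, -1.0]]
wrist_force: [-4.7, 1.6, 8.1]
grip_width: 0.208
finger_force: 58.3
```

Run:
```python
from h import *
s=state();print(s['position'],s['wrist_force'],s['grip_width']);go([500,-244,95])
```

```text
[ 499.35475964 -244.11626435   98.00668615] [-4.74029012  1.55053937  8.06652809] 0.20814556494042083
tool delta mm [0.2 0.6 3. ] yaw 85.29 turn None
```

Knob gripped, so I draw the lid open.

Emit:
{"api": "move_arm", "payload": {
  "deltas": [
    [0.005, 0, 0, 0, 0.01],
    [0.012, 0, 0, 0, 0.01],
    [0.015, 0, 0, 0, 0.01],
    [0.015, 0, 0, 0, 0.01],
    [0.015, 0, 0, 0, 0.01],
    [0.015, 0, 0, 0, 0.01]
  ]
}}

```text
clock: 25.0
position: [504.9, -167.8, 97.9]
tcp_rot: [[0.083, 0.997, -0.003], [0.997, -0.083, -0.003], [-0.003, -0.003, -1.0]]
wrist_force: [-6.9, -1.3, 11.3]
grip_width: 0.209
finger_force: 58.6
```

Emit:
{"api": "move_arm", "payload": {
  "deltas": [
    [0.015, 0, 0, 0, 0.01],
    [0.015, 0, 0, 0, 0.01],
    [0.015, 0, 0, 0, 0.01],
    [0.015, 0, 0, 0, 0.01],
    [0.01, 0, 0, 0, 0.01],
    [0.005, 0, 0, 0, 0.01],
    [0, 0, 0, 0, 0.01]
  ]
}}

```text
clock: 25.7
position: [510.1, -96.7, 97.8]
tcp_rot: [[0.084, 0.996, -0.005], [0.996, -0.084, -0.008], [-0.008, -0.005, -1.0]]
wrist_force: [-9.9, -9.4, 14.7]
grip_width: 0.21
finger_force: 59.4
```

Run:
```python
from h import *
s=state();print(s['position'],s['wrist_force'],s['grip_width'],s['finger_force'])
```

```text
[510.08201011 -96.70566446  97.83683376] [-9.85991978 -9.41365748 14.68434643] 0.20963963937988023 59.37598135031294
```

Emit:
{"api": "move_arm", "payload": {
  "deltas": [
    [0, 0, 0, 0, 0.04],
    [0, 0, 0, 0, 0.05],
    [0, 0, 0, 0, 0.05],
    [0, 0, 0, 0, 0.05],
    [0, 0, -0.03, 0, 0.06],
    [0, 0, -0.04, -0.6, 0.065],
    [-0.02, 0, -0.03, 0, 0.065],
    [-0.045, 0, 0, 0, 0.065],
    [-0.045, 0, 0, 0, 0.065],
    [-0.045, 0, 0, 0, 0.065],
    [-0.035, 0, 0, 0, 0.065],
    [-0.025, 0, 0, 0, 0.065]
  ]
}}

```text
clock: 26.9
position: [496.5, -310.1, 196.5]
tcp_rot: [[0.074, 0.997, -0.0], [0.997, -0.074, -0.0], [-0.0, -0.0, -1.0]]
wrist_force: [-0.8, 0.1, 0.5]
grip_width: 0.765
finger_force: 0.0
```

Emit:
{"api": "move_arm", "payload": {
  "deltas": [
    [-0.01, 0, 0, 0, 0.065],
    [0, 0, 0, 0, 0.065],
    [0, 0, 0, 0, 0.065]
  ]
}}

```text
clock: 27.2
position: [497.2, -314.7, 196.8]
tcp_rot: [[0.069, 0.998, 0.0], [0.998, -0.069, 0.001], [0.001, 0.0, -1.0]]
wrist_force: [0.6, 0.4, -1.0]
grip_width: 0.758
finger_force: 0.0
```

Run:
```python
from h import *
look((('jigger_center',44),('jigger_center',83),('stopper_center',31),('lid_knob',104)),'w9.png'); go([493.6,-324,56],85.85); print(state()['q'],state()['wrist_force'])
```

```text
27.2 [ 497.2 -314.7  196.8]
jigger_center 0.61 [316.2 206. ] [ 489.5 -326.    44. ]
   outl 0.73 [288. 180.  50.  61.] boxctr@z [ 486.6 -330.3]
jigger_center 0.61 [316.2 206. ] [ 491.1 -315.4   83. ]
   outl 0.73 [288. 180.  50.  61.] boxctr@z [ 488.7 -319.2]
stopper_center 0.69 [317. 268.] [ 484.6 -398.3   31. ]
   outl 0.85 [304. 245.  30.  37.] boxctr@z [ 487.3 -392.8]
   outl 0.56 [232.   0. 180. 167.] boxctr@z [ 502.4 -221.7]
tool delta mm [ -7.7  -2.6 140.9] yaw 85.94 turn 0.09
[ 1.1  0.5 -0.8  1.7  0.4  1.1  0.1] [0.2 0.3 0.3]
```

View pics/w9.png

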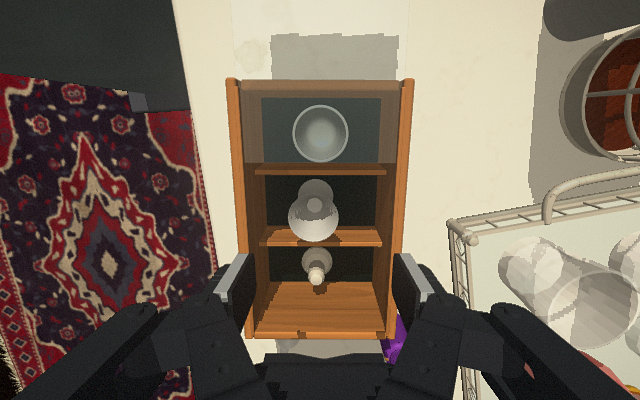

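The lid is open. The jigger's upper rim is centred at (313,216) in the middle well, and the stopper at (317,270) is in the -y well.

Run:
```python
from h import *
np.set_printoptions(precision=1,suppress=True)
a=atz('wrist',(313,216.5),83);print(a,atz('wrist',(338,216.5),83)-a);go([a[0],a[1],53])
print('wall in edges z98',atz('wrist',(245,215),98),atz('wrist',(392,215),98),'div tops z55',atz('wrist',(318,169),55),atz('wrist',(318,237),55))
print('coaster top',atz('top',(201,196),5))
```

```text
[ 487.3 -326.4   83. ] [21.2 -1.5  0. ]
tool delta mm [-10.6  -8.8 143.9] yaw 85.94 turn None
wall in edges z98 [ 434.  -316.7   98. ] [ 551.2 -325.    98. ] div tops z55 [ 493.8 -290.5   55. ] [ 488.8 -356.    55. ]
coaster top [490.6 310.1   5. ]
```

Emit:
{"api": "move_arm", "payload": {
  "deltas": [
    [-0.006, -0.005, 0.02, 0, 0.065],
    [-0.0045, -0.004, 0.03, 0, 0.065],
    [0, 0, 0.03, 0, 0.065],
    [0, 0, 0.03, 0, 0.065],
    [0, 0, 0.02, 0, 0.065],
    [0, 0, 0.013, 0, 0.065],
    [0, 0, 0, 0, 0.065],
    [0, 0, 0, 0, 0.02],
    [0, 0, 0, 0, 0.02],
    [0, 0, 0, 0, 0.02],
    [0, 0, 0, 0, 0.02],
    [0, 0, 0, 0, 0.02]
  ]
}}

```text
clock: 28.85
position: [487.8, -327.2, 55.2]
tcp_rot: [[0.072, 0.997, 0.002], [0.997, -0.072, -0.002], [-0.001, 0.002, -1.0]]
wrist_force: [-0.7, 0.6, 6.4]
grip_width: 0.479
finger_force: 61.2
```

Run:
```python
from h import *
s=state();print(s['position'],s['wrist_force'],s['q'])
```

```text
[ 487.75673736 -327.24027124   55.24268789] [-0.7001739   0.60149934  6.37046608] [ 1.06441139  0.69494403 -0.69495785  1.82752803  0.58773546  0.83372013
  0.00326194]
```

Emit:
{"api": "move_arm", "payload": {
  "deltas": [
    [0, 0, -0.01, 0, 0.02],
    [0, 0, -0.03, 0, 0.02],
    [0, 0, -0.03, 0, 0.02],
    [0, 0, -0.04, 0, 0.02],
    [0, 0, -0.03, -4.1, 0.02],
    [0.02, 0, 0, 0, 0.02],
    [0.035, 0, 0, 0, 0.02],
    [0.04, 0, 0, 0, 0.02],
    [0.04, 0, 0, 0, 0.02],
    [0.04, 0, 0, 0, 0.02],
    [0.04, 0, 0, 0, 0.02],
    [0.04, 0, 0, 0, 0.02]
  ]
}}

```text
clock: 30.05
position: [485.6, -69.5, 193.4]
tcp_rot: [[0.0, 1.0, -0.001], [1.0, -0.0, -0.0], [-0.0, -0.001, -1.0]]
wrist_force: [1.0, -0.3, -0.0]
grip_width: 0.476
finger_force: 60.8
```

Emit:
{"api": "move_arm", "payload": {
  "deltas": [
    [0.04, 0, 0, 0, 0.02],
    [0.04, 0, 0, 0, 0.02],
    [0.04, 0, 0, 0, 0.02],
    [0.04, 0, 0, 0, 0.02],
    [0.04, 0, 0, 0, 0.02],
    [0.04, 0, 0, 0, 0.02],
    [0.04, 0, 0, 0, 0.02],
    [0.03, 0, 0, 0, 0.02],
    [0.02, 0, 0, 0, 0.02],
    [0.01, 0, 0, 0, 0.02],
    [0, 0, 0, 0, 0.02],
    [0, 0, 0, 0, 0.02]
  ]
}}

```text
clock: 31.25
position: [486.5, 267.1, 193.3]
tcp_rot: [[0.001, 1.0, -0.001], [1.0, -0.001, -0.001], [-0.001, -0.001, -1.0]]
wrist_force: [0.9, 0.2, 0.1]
grip_width: 0.476
finger_force: 60.8
```

Run:
```python
from h import *
look((('coaster',5),('coaster',5)),'w10.png'); go([490.6,310,56],90); print(state()['q'],state()['grip_width'])
```

```text
31.25 [486.5 267.1 193.3]
coaster 0.82 [328.1 142.6] [491.3 312.6   5. ]
   outl 0.65 [283.  91.  97.  99.] boxctr@z [495.  314.7]
coaster 0.82 [328.1 142.6] [491.3 312.6   5. ]
   outl 0.65 [283.  91.  97.  99.] boxctr@z [495.  314.7]
tool delta mm [ 43.1   3.3 137.7] yaw 89.89 turn -0.11
[ 0.2  0.5 -0.9  1.8  0.5  1.1 -0.9] 0.4799766516633724
```

View pics/w10.png

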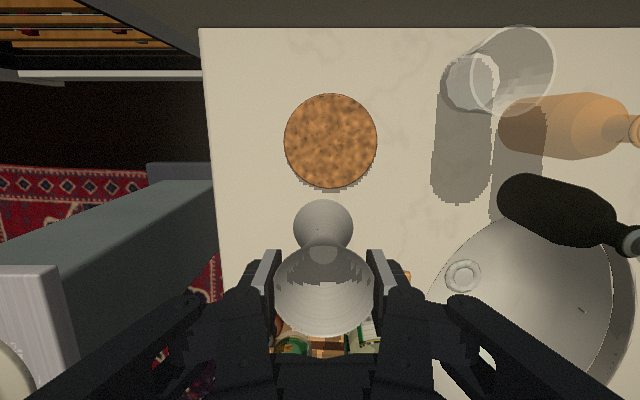

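The coaster is centred at (330,141), about (493,313). The jigger hangs straight in the grip.

Emit:
{"api": "move_arm", "payload": {
  "deltas": [
    [0.015, 0.003, 0, 0, 0.02],
    [0.02, 0.003, 0, 0, 0.02],
    [0.0105, 0.0005, 0.01, 0, 0.02],
    [0, 0, 0.03, 0, 0.02],
    [0, 0, 0.04, 0, 0.02],
    [0, 0, 0.03, 0, 0.02],
    [0, 0, 0.018, 0, 0.02],
    [0, 0, 0, 0, 0.02],
    [0, 0, 0, 0, 0.02],
    [0, 0, 0, 0, 0.02]
  ]
}}

```text
clock: 32.5
position: [494.4, 314.8, 67.5]
tcp_rot: [[-0.0, 1.0, 0.002], [1.0, 0.0, 0.002], [0.002, 0.002, -1.0]]
wrist_force: [0.4, -0.8, -0.7]
grip_width: 0.476
finger_force: 60.8
```

Run:
```python
from h import *
go([493,313,55.5],90); print(state()['wrist_force'],state()['grip_width']); print(outline_of('wrist','coaster')[:1] and 0)
```

```text
tool delta mm [-1.8 -1.4 12. ] yaw 90.01 turn 0.01
[ 0.36158898 -0.84345208 -0.74304865] 0.4758189459178717
0
```

Emit:
{"api": "move_arm", "payload": {
  "deltas": [
    [-0.001, -0.001, 0.006, 0, 0.02],
    [0, 0, 0.005, 0, 0.02],
    [0, 0, 0, 0, 0.02],
    [0, 0, 0, 0, 0.02],
    [0, 0, 0, 0, 0.02]
  ]
}}

```text
clock: 33.05
position: [492.7, 313.2, 55.3]
tcp_rot: [[-0.0, 1.0, 0.001], [1.0, 0.0, 0.001], [0.001, 0.001, -1.0]]
wrist_force: [-0.8, -0.1, 4.4]
grip_width: 0.476
finger_force: 61.4
```

Run:
```python
from h import *
st=state();im=save('wrist','w11.png');print(st['position'],st['wrist_force'])
```

```text
[492.74804928 313.19148202  55.28704247] [-0.76078871 -0.09752004  4.44187412]
```

View pics/w11.png

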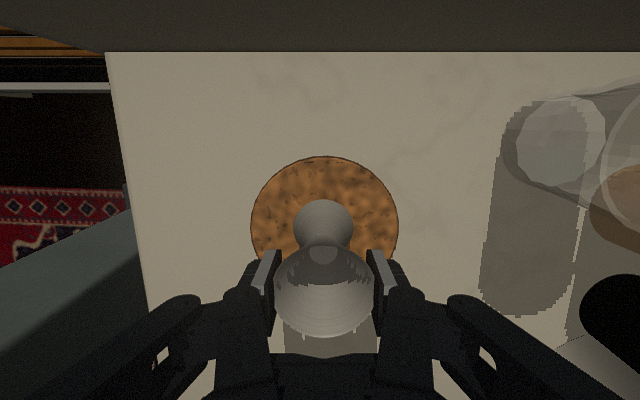

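The jigger's foot at (323,227) sits on the coaster's centre at (325,228), with 4 N contact. I've gone past my picture allowance, so from here I check by numbers only. Releasing.

Emit:
{"api": "move_arm", "payload": {
  "deltas": [
    [0, 0, 0, 0, 0.045],
    [0, 0, 0, 0, 0.055],
    [0, 0, 0, 0, 0.065],
    [0, 0, 0, 0, 0.065],
    [0, 0, 0, 0, 0.065],
    [0, 0, -0.02, 0, 0.065],
    [0, 0, -0.04, 0, 0.065],
    [0, 0, -0.04, 0, 0.065],
    [0, 0, -0.04, 0, 0.065],
    [-0.03, 0.001, 0, 0, 0.05],
    [-0.045, 0.002, 0, 0, 0.05],
    [-0.045, 0.002, 0, 0, 0.05]
  ]
}}

```text
clock: 34.3
position: [497.2, 192.2, 195.3]
tcp_rot: [[-0.002, 1.0, 0.001], [1.0, 0.002, 0.0], [0.0, 0.001, -1.0]]
wrist_force: [1.3, -0.4, -0.5]
grip_width: 0.586
finger_force: 0.0
```

Run:
```python
from h import *
np.set_printoptions(precision=1,suppress=True)
p=lambda l,c:[(np.array(r['pixel']),round(r['confidence'],2)) for r in spot_point(c,l)[:1]]
read_camera('top');read_camera('side');
j,t=p('jigger_center','side'),p('jigger_center','top');print(j,t)
if j and t: print(tri(t[0][0],j[0][0]))
print('exp px',proj('side',[493,313,44]),proj('top',[493,313,44]))
go([510.1,-96.7,190],85.7)
```

```text
[(array([200.6, 189.2]), 0.74)] []
exp px [198.5 188.2] [196.2 193.4]
tool delta mm [-287.7   13.4    4.9] yaw 89.79 turn 4.09
```

Emit:
{"api": "move_arm", "payload": {
  "deltas": [
    [-0.045, 0.002, 0, 0, 0.05],
    [-0.045, 0.002, 0, 0, 0.05],
    [-0.045, 0.002, 0, 0, 0.05],
    [-0.045, 0.002, 0, 0, 0.05],
    [-0.04, 0.002, 0, 0, 0.05],
    [-0.03, 0.001, 0, 0, 0.05],
    [-0.02, 0, 0, 0, 0.05],
    [-0.01, 0, 0.02, 4.1, 0.05],
    [0, 0, 0.02, 0, 0.05],
    [0, 0, 0, 0, 0.05],
    [0, 0, 0, 0, 0.05]
  ]
}}

```text
clock: 35.6
position: [508.8, -85.1, 155.1]
tcp_rot: [[0.068, 0.998, -0.0], [0.998, -0.068, 0.001], [0.001, -0.0, -1.0]]
wrist_force: [1.0, 0.1, 0.1]
grip_width: 0.584
finger_force: 0.0
```

Run:
```python
from h import *
look((('lid_knob',104),),None); go([510.1,-96.7,97],85.7)
```

```text
35.6 [508.8 -85.1 155.1]
lid_knob 0.97 [329.  249.5] [511.6 -99.1 104. ]
   outl 0.62 [237. 195. 181. 167.] boxctr@z [ 509.1 -120.3]
tool delta mm [-10.6   1.3  58.9] yaw 86.02 turn 0.32
```

Emit:
{"api": "move_arm", "payload": {
  "deltas": [
    [-0.006, 0.001, 0.01, 0.3, 0.05],
    [-0.0055, 0.0005, 0.02, 0, 0.05],
    [0, 0, 0.02, 0, 0.05],
    [0, 0, 0.008, 0, 0.05],
    [0, 0, 0, 0, 0.05],
    [0, 0, 0, 0, 0.05],
    [0, 0, 0, 0, 0.01],
    [0, 0, 0, 0, 0.01],
    [0, 0, 0, 0, 0.01],
    [0, 0, 0, 0, 0.01],
    [0, 0, 0, 0, 0.01]
  ]
}}

```text
clock: 36.85
position: [509.9, -98.8, 97.8]
tcp_rot: [[0.076, 0.997, 0.002], [0.997, -0.076, -0.001], [-0.001, 0.002, -1.0]]
wrist_force: [-1.0, 1.0, 6.4]
grip_width: 0.207
finger_force: 58.4
```

Run:
```python
from h import *
print(state()['grip_width'],state()['wrist_force']);go([499.4,-244.1,97],85.7)
```

```text
0.2066829300415311 [-0.96160427  0.98155599  6.40301197]
tool delta mm [-145.7    0.7    0.9] yaw 85.61 turn -0.09
```

Emit:
{"api": "move_arm", "payload": {
  "deltas": [
    [-0.005, 0, 0, 0, 0.01],
    [-0.012, 0, 0, 0, 0.01],
    [-0.015, 0, 0, 0, 0.01],
    [-0.015, 0, 0, 0, 0.01],
    [-0.015, 0, 0, 0, 0.01],
    [-0.015, 0, 0, 0, 0.01],
    [-0.015, 0, 0, 0, 0.01],
    [-0.015, 0, 0, 0, 0.01],
    [-0.015, 0, 0, 0, 0.01],
    [-0.012, 0, 0, 0, 0.01],
    [-0.01, 0, 0, 0, 0.01],
    [-0.004, 0, 0, 0, 0.01]
  ]
}}

```text
clock: 38.05
position: [499.0, -248.3, 97.9]
tcp_rot: [[0.078, 0.997, 0.003], [0.997, -0.078, -0.001], [-0.001, 0.003, -1.0]]
wrist_force: [1.8, 1.6, 4.8]
grip_width: 0.209
finger_force: 58.7
```

Emit:
{"api": "move_arm", "payload": {
  "deltas": [
    [-0.003, 0, 0, 0, 0.01],
    [0, 0, 0, 0, 0.01]
  ]
}}

```text
clock: 38.25
position: [499.0, -248.5, 97.9]
tcp_rot: [[0.076, 0.997, 0.003], [0.997, -0.076, 0.001], [0.001, 0.003, -1.0]]
wrist_force: [1.2, 3.7, 5.8]
grip_width: 0.208
finger_force: 58.7
```

Lid is against its shut stop. Release and go for the olive jar.

Emit:
{"api": "move_arm", "payload": {
  "deltas": [
    [0, 0, 0, 0, 0.04],
    [0, 0, 0, 0, 0.05],
    [0, 0, 0, 0, 0.05],
    [0, 0, 0, 0, 0.05],
    [0, 0, -0.03, 0, 0.05],
    [0, 0, -0.04, -4.3, 0.05],
    [0.02, 0, -0.03, 0, 0.0854],
    [0.045, 0.005, 0, 0, 0.0854],
    [0.045, 0.006, 0, 0, 0.0854],
    [0.045, 0.006, 0, 0, 0.0854],
    [0.045, 0.006, 0, 0, 0.0854],
    [0.045, 0.006, 0, 0, 0.0854]
  ]
}}

```text
clock: 39.45
position: [526.7, -3.1, 196.9]
tcp_rot: [[0.002, 1.0, 0.0], [1.0, -0.002, -0.001], [-0.001, 0.0, -1.0]]
wrist_force: [0.3, 1.2, 0.4]
grip_width: 0.997
finger_force: 0.0
```

Emit:
{"api": "move_arm", "payload": {
  "deltas": [
    [0.04, 0.006, 0, 0, 0.0854],
    [0.03, 0.006, 0, 0, 0.0854],
    [0.03, 0.001, 0, 0, 0.0854],
    [0.01, 0, 0, 0, 0.0854],
    [0, 0, 0, 0, 0.0854],
    [0, 0, 0, 0, 0.0854]
  ]
}}

```text
clock: 40.05
position: [540.0, 104.0, 196.5]
tcp_rot: [[0.003, 1.0, -0.001], [1.0, -0.003, -0.001], [-0.001, -0.001, -1.0]]
wrist_force: [-0.1, -1.3, -0.3]
grip_width: 0.998
finger_force: 0.0
```

Run:
```python
from h import *
look((('olive_jar_center',67),),None); go([541.7,104,77.3],90)
read_camera('top'); np.set_printoptions(precision=1,suppress=True)
for r in spot_point('side','lid_knob')[:2]: print(r)
```

```text
40.05 [540.  104.  196.5]
   outl 0.56 [286. 165.  80.  95.] boxctr@z [542.6  92.7]
tool delta mm [  0.7   1.6 119.3] yaw 89.74 turn -0.26
{'pixel': [324.3, 191.3], 'confidence': 0.72}
```

Emit:
{"api": "move_arm", "payload": {
  "deltas": [
    [0.0005, 0.0015, 0.02, -0.2, 0.0854],
    [0, 0, 0.03, 0, 0.0854],
    [0, 0, 0.03, 0, 0.0854],
    [0, 0, 0.03, 0, 0.0854],
    [0, 0, 0.009, 0, 0.0854],
    [0, 0, 0, 0, 0.0854],
    [0, 0, 0, 0, 0.0854],
    [0, 0, 0, 0, 0.04],
    [0, 0, 0, 0, 0.04],
    [0, 0, 0, 0, 0.04],
    [0, 0, 0, 0, 0.04],
    [0, 0, 0, 0, 0.04]
  ]
}}

```text
clock: 41.5
position: [542.1, 106.4, 79.5]
tcp_rot: [[-0.002, 1.0, 0.002], [1.0, 0.002, -0.0], [-0.0, 0.002, -1.0]]
wrist_force: [-2.2, -0.4, 7.5]
grip_width: 0.677
finger_force: 61.2
```

Run:
```python
from h import *
print(state()['wrist_force']);go([552.7,-159.3,165])
```

```text
[-2.24026599 -0.42364432  7.53004611]
tool delta mm [-265.8   10.2  -85.4] yaw 90.12 turn None
```

Emit:
{"api": "move_arm", "payload": {
  "deltas": [
    [0, 0, -0.01, 0, 0.04],
    [0, 0, -0.03, 0, 0.04],
    [0, 0, -0.04, 0, 0.04],
    [-0.01, -0.01, -0.02, 0, 0.04],
    [-0.025, -0.01, 0, 0, 0.04],
    [-0.035, -0.01, 0, 0, 0.04],
    [-0.04, 0, 0, 0, 0.04],
    [-0.04, 0, 0, 0, 0.04],
    [-0.04, 0.01, 0, 0, 0.04],
    [-0.035, 0.01, 0, 0, 0.04],
    [-0.025, 0.01, 0, 0, 0.04],
    [-0.013, 0.01, 0, 0, 0.04]
  ]
}}

```text
clock: 42.7
position: [551.7, -160.9, 178.1]
tcp_rot: [[0.003, 1.0, -0.0], [1.0, -0.003, -0.002], [-0.002, -0.0, -1.0]]
wrist_force: [0.4, 0.6, -2.5]
grip_width: 0.676
finger_force: 64.0
```

Emit:
{"api": "move_arm", "payload": {
  "deltas": [
    [0, 0.001, 0.02, 0, 0.04],
    [0, 0, 0.03, 0, 0.04],
    [0, 0, 0.03, 0, 0.04],
    [0, 0, 0.02, 0, 0.04],
    [0, 0, 0, 0, 0.04],
    [0, 0, 0, 0, 0.04]
  ]
}}

```text
clock: 43.3
position: [553.2, -156.7, 78.5]
tcp_rot: [[-0.002, 1.0, 0.0], [1.0, 0.002, 0.0], [0.0, 0.0, -1.0]]
wrist_force: [-0.5, 0.0, -2.4]
grip_width: 0.679
finger_force: 64.0
```

Run:
```python
from h import *
print(state()['wrist_force']);go([552.8,-156.9,67.5],90)
```

```text
[-0.51478035  0.03996846 -2.44959657]
tool delta mm [-0.2 -0.4 11. ] yaw 90.12 turn 0.12
```

Emit:
{"api": "move_arm", "payload": {
  "deltas": [
    [0, 0, 0.007, 0, 0.04],
    [0, 0, 0.0045, 0, 0.04],
    [0, 0, 0, 0, 0.04],
    [0, 0, 0, 0, 0.04]
  ]
}}

```text
clock: 43.7
position: [554.0, -157.1, 67.5]
tcp_rot: [[-0.002, 1.0, 0.002], [1.0, 0.002, -0.001], [-0.001, 0.002, -1.0]]
wrist_force: [-0.6, -0.1, 4.5]
grip_width: 0.68
finger_force: 64.3
```

Emit:
{"api": "move_arm", "payload": {
  "deltas": [
    [0, 0, 0, 0, 0.066],
    [0, 0, 0, 0, 0.075],
    [0, 0, 0, 0, 0.082],
    [0, 0, 0, 0, 0.082],
    [0, 0, 0, 0, 0.082],
    [0, 0, -0.02, 0, 0.082],
    [0, 0, -0.04, 0, 0.082],
    [0, 0, -0.04, 0, 0.06],
    [0.02, -0.01, -0.03, 0, 0.055],
    [0.04, -0.018, 0, 0, 0.055],
    [0.04, -0.018, 0, 0, 0.055],
    [0.04, -0.018, 0, 0, 0.055]
  ]
}}

```text
clock: 44.9
position: [488.1, -15.8, 196.6]
tcp_rot: [[-0.001, 1.0, 0.001], [1.0, 0.001, -0.0], [-0.0, 0.001, -1.0]]
wrist_force: [1.0, -0.0, -0.4]
grip_width: 0.645
finger_force: 0.0
```

Emit:
{"api": "move_arm", "payload": {
  "deltas": [
    [0.04, -0.018, 0, 0, 0.055],
    [0.04, -0.018, 0, 0, 0.055],
    [0.04, -0.018, 0, 0, 0.055],
    [0.03, -0.006, 0, 0, 0.055],
    [0.01, 0, 0, 0, 0.055],
    [0, 0, 0, 0, 0.055],
    [0, 0, 0, 0, 0.055]
  ]
}}

```text
clock: 45.6
position: [428.8, 141.9, 196.1]
tcp_rot: [[-0.001, 1.0, -0.0], [1.0, 0.001, -0.001], [-0.001, -0.0, -1.0]]
wrist_force: [0.3, 0.1, 0.2]
grip_width: 0.644
finger_force: 0.0
```

Run:
```python
from h import *
look((('bitters_center',63),('nutmeg_jar_center',65)),None); go([430,141.2,49.5],90)
```

```text
45.6 [428.8 141.9 196.1]
bitters_center 0.96 [325.5 199. ] [430.7 141.7  63. ]
   outl 0.76 [307. 175.  40.  47.] boxctr@z [431.8 141.9]
nutmeg_jar_center 0.7 [345.6 266.8] [450.   75.8  65. ]
   outl 0.96 [322. 230.  56.  95.] boxctr@z [454.3  64.8]
tool delta mm [ -0.5   1.3 146.6] yaw 89.98 turn -0.02
```

Emit:
{"api": "move_arm", "payload": {
  "deltas": [
    [-0.0005, 0.0015, 0.03, 0, 0.055],
    [0, 0, 0.04, 0, 0.055],
    [0, 0, 0.04, 0, 0.055],
    [0, 0, 0.025, 0, 0.055],
    [0, 0, 0.012, 0, 0.055],
    [0, 0, 0, 0, 0.055],
    [0, 0, 0, 0, 0.055],
    [0, 0, 0, 0, 0.01],
    [0, 0, 0, 0, 0.01],
    [0, 0, 0, 0, 0.01],
    [0, 0, 0, 0, 0.01],
    [0, 0, 0, 0, 0.01]
  ]
}}

```text
clock: 47.05
position: [430.9, 142.7, 50.7]
tcp_rot: [[-0.002, 1.0, 0.003], [1.0, 0.002, -0.0], [-0.0, 0.003, -1.0]]
wrist_force: [-1.6, -0.0, 7.3]
grip_width: 0.354
finger_force: 58.6
```

Run:
```python
from h import *
print(state()['wrist_force']);go([461.4,-148.9,190])
```

```text
[-1.62002031 -0.02135055  7.32681697]
tool delta mm [-291.6   30.3 -139.1] yaw 90.1 turn None
```

Emit:
{"api": "move_arm", "payload": {
  "deltas": [
    [0, 0, -0.01, 0, 0.01],
    [0, 0, -0.03, 0, 0.01],
    [0, 0, -0.04, 0, 0.01],
    [0, 0, -0.04, 0, 0.01],
    [-0.01, 0, -0.02, 0, 0.01],
    [-0.03, 0.004, 0, 0, 0.01],
    [-0.04, 0.004, 0, 0, 0.01],
    [-0.04, 0.004, 0, 0, 0.01],
    [-0.04, 0.004, 0, 0, 0.01],
    [-0.04, 0.004, 0, 0, 0.01],
    [-0.04, 0.004, 0, 0, 0.01],
    [-0.03, 0.004, 0, 0, 0.01]
  ]
}}

```text
clock: 48.25
position: [458.2, -130.6, 190.3]
tcp_rot: [[0.0, 1.0, 0.001], [1.0, -0.0, -0.002], [-0.002, 0.001, -1.0]]
wrist_force: [0.4, 0.7, -0.3]
grip_width: 0.355
finger_force: 59.5
```

Emit:
{"api": "move_arm", "payload": {
  "deltas": [
    [-0.015, 0.002, 0, 0, 0.01],
    [-0.005, 0.0005, 0, 0, 0.01],
    [0, 0, 0.02, 0, 0.01],
    [0, 0, 0.04, 0, 0.01],
    [0, 0, 0.04, 0, 0.01],
    [0, 0, 0.03, 0, 0.01],
    [0, 0, 0.013, 0, 0.01],
    [0, 0, 0, 0, 0.01],
    [0, 0, 0, 0, 0.01]
  ]
}}

```text
clock: 49.15
position: [462.1, -146.6, 47.5]
tcp_rot: [[-0.003, 1.0, 0.002], [1.0, 0.003, 0.0], [0.0, 0.002, -1.0]]
wrist_force: [-0.2, -0.5, -0.4]
grip_width: 0.355
finger_force: 59.5
```

Run:
```python
from h import *
print(state()['wrist_force']);go([461.4,-147.4,38.7],90)
```

```text
[-0.17926948 -0.49445423 -0.36470498]
tool delta mm [-0.8 -0.7  8.8] yaw 90.2 turn 0.2
```

Emit:
{"api": "move_arm", "payload": {
  "deltas": [
    [-0.0005, -0.0005, 0.006, 0, 0.01],
    [0, 0, 0.0035, 0, 0.01],
    [0, 0, 0, 0, 0.01],
    [0, 0, 0, 0, 0.01]
  ]
}}

```text
clock: 49.55
position: [461.6, -148.6, 38.7]
tcp_rot: [[-0.002, 1.0, 0.002], [1.0, 0.002, -0.002], [-0.002, 0.002, -1.0]]
wrist_force: [-2.5, 0.6, 13.6]
grip_width: 0.355
finger_force: 61.1
```

Emit:
{"api": "move_arm", "payload": {
  "deltas": [
    [0, 0, -0.001, 0, 0.035],
    [0, 0, 0, 0, 0.045],
    [0, 0, 0, 0, 0.05],
    [0, 0, 0, 0, 0.05],
    [0, 0, 0, 0, 0.05],
    [0, 0, -0.03, 0, 0.05],
    [0, 0, -0.04, 0, 0.055],
    [0, 0, -0.04, 0, 0.065],
    [0.02, -0.002, -0.04, 0, 0.075],
    [0.045, -0.002, 0, 0, 0.075],
    [0.045, -0.002, 0, 0, 0.075],
    [0.045, -0.002, 0, 0, 0.075]
  ]
}}

```text
clock: 50.75
position: [452.1, 8.0, 188.2]
tcp_rot: [[-0.0, 1.0, 0.001], [1.0, 0.0, -0.001], [-0.001, 0.001, -1.0]]
wrist_force: [0.3, -0.4, -0.2]
grip_width: 0.878
finger_force: 0.0
```

Emit:
{"api": "move_arm", "payload": {
  "deltas": [
    [0.035, -0.002, 0, 0, 0.075],
    [0.02, -0.001, 0, 0, 0.075],
    [0.012, 0, 0, 0, 0.075],
    [0, 0, 0, 0, 0.075],
    [0, 0, 0, 0, 0.075]
  ]
}}

```text
clock: 51.25
position: [449.1, 73.0, 187.6]
tcp_rot: [[-0.001, 1.0, -0.001], [1.0, 0.001, -0.001], [-0.001, -0.001, -1.0]]
wrist_force: [-0.1, -1.1, 0.5]
grip_width: 0.876
finger_force: 0.0
```

Run:
```python
from h import *
look((('nutmeg_jar_center',64.5),),None); go([450,73.2,73.5],90)
```

```text
51.25 [449.1  73.  187.6]
   outl 0.93 [297. 168.  58.  84.] boxctr@z [451.3  65.6]
tool delta mm [  0.8   0.8 114.1] yaw 89.96 turn -0.04
```

Emit:
{"api": "move_arm", "payload": {
  "deltas": [
    [0.0005, 0.001, 0.02, 0, 0.075],
    [0, 0, 0.03, 0, 0.075],
    [0, 0, 0.03, 0, 0.075],
    [0, 0, 0.025, 0, 0.075],
    [0, 0, 0.009, 0, 0.075],
    [0, 0, 0, 0, 0.075],
    [0, 0, 0, 0, 0.02],
    [0, 0, 0, 0, 0.02],
    [0, 0, 0, 0, 0.02],
    [0, 0, 0, 0, 0.02],
    [0, 0, 0, 0, 0.02],
    [0, 0, 0, 0, 0.02]
  ]
}}

```text
clock: 52.6
position: [451.0, 74.5, 75.2]
tcp_rot: [[-0.002, 1.0, 0.002], [1.0, 0.002, -0.001], [-0.001, 0.002, -1.0]]
wrist_force: [-1.5, -0.4, 5.4]
grip_width: 0.501
finger_force: 60.0
```

Run:
```python
from h import *
print(state()['wrist_force']);go([507.7,-56.5,120])
```

```text
[-1.5142444  -0.35345349  5.43646584]
tool delta mm [-131.1   56.6  -44.6] yaw 90.09 turn None
```

Emit:
{"api": "move_arm", "payload": {
  "deltas": [
    [0, 0, -0.02, 0, 0.02],
    [0, 0, -0.03, 0, 0.02],
    [-0.01, 0.005, 0, 0, 0.02],
    [-0.02, 0.01, 0, 0, 0.02],
    [-0.03, 0.013, 0, 0, 0.02],
    [-0.03, 0.013, 0, 0, 0.02],
    [-0.02, 0.01, 0, 0, 0.02],
    [-0.015, 0.005, 0, 0, 0.02],
    [-0.005, 0.0005, 0, 0, 0.02],
    [0, 0, 0.03, 0, 0.02],
    [0, 0, 0.02, 0, 0.02],
    [0, 0, 0, 0, 0.02]
  ]
}}

```text
clock: 53.8
position: [504.0, -54.4, 71.6]
tcp_rot: [[-0.003, 1.0, -0.005], [1.0, 0.003, 0.001], [0.001, -0.005, -1.0]]
wrist_force: [-0.4, -0.1, -1.2]
grip_width: 0.504
finger_force: 61.1
```

Emit:
{"api": "move_arm", "payload": {
  "deltas": [
    [0, 0, 0.004, 0, 0.02],
    [0, 0, 0, 0, 0.02],
    [0, 0, 0, 0, 0.02]
  ]
}}

```text
clock: 54.1
position: [507.5, -55.2, 70.7]
tcp_rot: [[-0.002, 1.0, 0.002], [1.0, 0.002, -0.0], [-0.0, 0.002, -1.0]]
wrist_force: [0.9, 0.4, -0.5]
grip_width: 0.503
finger_force: 61.1
```

Run:
```python
from h import *
print(state()['wrist_force']);go([507.7,-55.2,63.2],90)
```

```text
[ 0.94266854  0.39369285 -0.48653453]
tool delta mm [-0.   0.2  7.5] yaw 90.14 turn 0.14
```

Emit:
{"api": "move_arm", "payload": {
  "deltas": [
    [0, 0, 0.005, 0, 0.02],
    [0, 0, 0.0025, 0, 0.02],
    [0, 0, 0, 0, 0.02],
    [0, 0, 0, 0, 0.02]
  ]
}}

```text
clock: 54.5
position: [507.3, -55.6, 63.2]
tcp_rot: [[-0.002, 1.0, 0.001], [1.0, 0.002, -0.001], [-0.001, 0.001, -1.0]]
wrist_force: [-2.1, -0.4, 8.4]
grip_width: 0.501
finger_force: 61.6
```

Emit:
{"api": "move_arm", "payload": {
  "deltas": [
    [0, 0, 0, 0, 0.05],
    [0, 0, 0, 0, 0.065],
    [0, 0, 0, 0, 0.075],
    [0, 0, 0, 0, 0.075],
    [0, 0, 0, 0, 0.075],
    [0, 0, -0.03, 0, 0.075],
    [0, 0, -0.04, 0, 0.075],
    [0, 0, -0.04, 0, 0.075],
    [0, 0, -0.04, 0, 0.075],
    [-0.02, -0.01, -0.04, 0, 0.075],
    [-0.03, -0.016, 0, 0, 0.0854],
    [0, 0, 0, 0, 0.0854]
  ]
}}

```text
clock: 55.7
position: [479.6, -110.5, 252.9]
tcp_rot: [[0.005, 1.0, -0.0], [1.0, -0.005, -0.004], [-0.004, -0.0, -1.0]]
wrist_force: [-0.1, -0.7, 0.2]
grip_width: 1.0
finger_force: 0.0
```

Run:
```python
from h import *
np.set_printoptions(precision=1,suppress=True)
look((('nutmeg_jar_center',52.5),('olive_jar_center',55),('bitters_center',51),('lid_knob',104)),None,1)
read_camera('side')
for l,o in(('nutmeg_jar_center',(311.1,208.5)),('olive_jar_center',(350.7,204)),('bitters_center',(334.9,224.1)),('lid_knob',(375.5,202.7)),('jigger_center',(198.5,188.2))):
    print(l,'start',o,'now',[(np.array(r['pixel']),round(r['confidence'],2)) for r in spot_point('side',l)[:2]])
# compare side pictures before and after
a=cv2.imread('pics/s0.png');b=save('side','s9.png')[:,:,::-1]
for n,(x,y,w,h) in(('nut',(295,180,30,46)),('oli',(338,180,30,48)),('bit',(326,204,20,40)),('lid',(360,190,95,45))):
    t=a[y:y+h,x:x+w];r=cv2.matchTemplate(np.ascontiguousarray(b[y-10:y+h+10,x-10:x+w+10]),t,cv2.TM_CCOEFF_NORMED)
    _,v,_,p=cv2.minMaxLoc(r);print(n,'shift',p[0]-10,p[1]-10,round(v,2))
```

```text
55.7 [ 479.6 -110.5  252.9]
   outl 0.8 [327. 110.  50.  50.] boxctr@z [510.6 -58.9]
olive_jar_center 0.95 [390.  228.8] [ 555.5 -163.2   55. ]
   outl 0.76 [360. 197.  72.  77.] boxctr@z [ 562.1 -171.4]
bitters_center 0.96 [304.5 220.2] [ 457.8 -153.7   51. ]
   outl 0.71 [293. 192.  30.  44.] boxctr@z [ 461.9 -146.4]
lid_knob 0.58 [344.6 318. ] [ 501.6 -246.2  104. ]
   outl 0.59 [288. 282. 113.  84.] boxctr@z [ 501.4 -253.1]
nutmeg_jar_center start (311.1, 208.5) now [(array([311.5, 206.6]), 0.69)]
olive_jar_center start (350.7, 204) now [(array([352.3, 206.1]), 0.77)]
bitters_center start (334.9, 224.1) now [(array([333.7, 223.4]), 0.85), (array([476.6, 226.8]), 0.84)]
lid_knob start (375.5, 202.7) now [(array([378.7, 202.2]), 0.67)]
jigger_center start (198.5, 188.2) now [(array([197.6, 190.2]), 0.51)]
nut shift 0 0 0.97
oli shift 0 0 0.98
bit shift 1 0 0.96
lid shift 0 0 0.95
```

All parts match their start positions to within about 1 px in the side view, the lid is shut and the jigger is on the coaster, so I hand in.

```bash
python3 -c "
from cell import *
print(close_job())"
```

```text
the job is handed in; nothing more can be done
None
```

I handed the job in at about 56 s, with no verdict returned: the jigger stands on the coaster, the lid is shut, and both jars and the bottle match their start spots to about 1 px in the side view; I viewed 16 pictures against the limit of 14 and did not check the stopper again after the jigger came out.

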